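# Re-level the spring lift and load it

## Task

The white platform of the case lift stands proud of the grey steel deck: loosen the lever lock nut under the crank (at least a sixth of a turn), wind the crank until the empty platform is flush with the deck, and turn the lock nut fully home again. Then set the clear-lidded medal case that lies by itself on the bench flat in the well, lid up, and let the platform sink under it; set it down, do not drop it, and leave everything else on the bench where it is.

Things in the scene. Friction and masses are not known exactly. Their poses are not given: they have to be found in the camera images.
- lift: Bench-top spring lift for medal cases, fixed to the bench: grey housing with a steel deck 150 x 280 mm, deck top 90 mm above the bench. Origin at bench level; its x axis runs across the deck (deck from x = -75 to +75 mm), its y axis along it (deck from y = -155 to +125 mm), z up. The rectangular well with the white platform is at the -y end, the stop screw with its lock nut and crank at the +y end.
- well_mouth (a point): Centre of the well's mouth, at the height of the deck's top (lift frame 0, -75, 90 mm). Well opening 74 mm along x by 112 mm along y. Axes as the lift's.
- platform_top (a point): Centre of the top face of the white platform (70 x 108 mm plate) in the well. A soft spring lifts it against the toe of the stop screw, so it follows the screw up and down; pressed or loaded it sinks straight down, up to 44 mm below the deck, damped: it yields to about 1.3 N at the deck's level and 55 N/m after that, so a medal case sinks it by about 15 to 30 mm.
- stop_axis (a point): Point on the vertical axis of the stop screw, lock nut and crank, on top of the steel boss that stands on the deck (lift frame 0, 80, 116 mm).
- stop_screw (a joint): Turn of the stop screw and its crank in rad, counted counter-clockwise from above; 0 when the empty platform is flush with the deck. One turn moves screw, crank and empty platform 8 mm: counter-clockwise up, clockwise down. It starts positive (platform proud). Locked solid while the nut is tight, free once the nut is turned back by more than 0.35 rad; then about 3 N at the handle, and it stays where it is left.
- crank_mid (a point): Middle (half-way up) of the upright black handle of the crank, a round grip 23 mm in diameter and 50 mm high that spins freely on its pin, 45 mm out from the stop axis. It goes round with the crank and up and down with the screw: 118 mm above the deck at screw 0. The crank's aluminium arm lies 26 mm below this point and below that, the spindle.
- jam_nut (a joint): Turn of the lever lock nut in rad: 0 = tight (a dead stop), grows counter-clockwise from above as it is loosened, to a stop at 1.5. About 3 N at the lever's grip moves it, a few newtons more near tight; it stays where it is left.
- lever_mid (a point): Middle of the upright black grip at the end of the lock nut's lever: round, 24 mm in diameter, 38 mm high, 120 mm out from the stop axis, 53 mm above the deck (its top 73 mm above it), below the crank. The lever is a 12 mm steel rod about 18 mm lower than this point. Tight, the lever points 110 degrees counter-clockwise from the lift's x axis, seen from above (roughly along its +y).
- case_mid (a point): Centre of the waiting medal case, a flat box with a white tray, green card, bronze medal and clear lid: 62 mm (its x) by 100 mm (its y) by 26 mm (its z, up through the lid), about 0.28 kg. It lies flat on the bench, alone, to the left or right of the lift. It fits the well with its long side along the lift's y, either way round, with 6 mm to spare all round.
- case_stack: Bystander: square stack of three larger medal cases, 105 x 105 x 90 mm; origin under its centre.
- white_box: Bystander: plain white cardboard box 72 x 110 x 34 mm, long along its y; origin under its centre. It lies to the other side of the lift from the waiting case.
- spray: Bystander: white bottle, 58 mm in diameter, 165 mm tall; origin under its centre.
- stapler: Bystander: grey stapler 36 x 150 x 44 mm, long along its y; origin under its centre.
- medal_bin: Bystander: grey plastic bin of medals 100 x 140 x 55 mm, long along its y; origin under its centre.
- tape_stand: Bystander: tape dispenser with a roll, 60 x 170 x 104 mm, long along its y; origin under its centre.
- steel_rule: Bystander: steel rule 28 x 200 x 4 mm lying flat, long along its y; origin under its centre.
- waiting_case: The same medal case; origin under its centre, 13 mm below point case_mid.
Things that resemble listed ones, but are neither listed nor needed, are in the scene too. Leave any red look-alike of the waiting_case alone.

How it is judged:
By the outcome, as a careful person would: the job done as asked, in the order asked, and still so for the second after the job is handed in, with the robot touching nothing.
It also fails if it takes over 72 s, if anything falls off the work surface, if the arm or the gripper's body presses on something with over 40 N, if the wrist force passes 120 N, or if a joint passes its speed limit or range.

## Robot

A 6-joint arm with a two-finger parallel gripper is mounted at the origin on the work surface. World frame = base frame: x ahead of the robot, y to its left, z up, the work surface at z = 0. Lengths are in m, angles in rad, forces in N, time in s.
With the tool pointing down it reaches from about 0.425 to 0.95 m from the base axis. Payload 3.5 kg.
Tool frame: the origin (TCP) lies between the finger pads; the fingertips stand 17 mm ahead of it and the grasp point (between the pads) lies 2 mm behind it (ctrl.tip_reach is the distance from the TCP to the fingertips, in m); z points along the fingers, y is the direction in which the jaws open and shut (so a half turn about z gives the same grasp; the last joint's range is limited). The gripper opens to 85 mm and grips with 20 to 120 N. Pads are 22 mm wide; open, the fingers measure 114 mm over their backs; the gripper's body (76 mm by 85 mm) begins 54 mm behind the grasp point. The pads swing forward as they close: fully open they stand 13 mm farther back than shut.
Start: joints at [-1.304, 0.286, 1.577, -0, 1.279, -0.15], TCP at [0.273, -0.617, 0.248] pointing down, gripper open.
Joint ranges: [-2.77, 2.77], [-0.9, 2.22], [0.21, 2.48], [-1.53, 4.67], [0.24, 2.81], [-2.84, 2.84]. Speed limits (rad/s): [2.79, 2.79, 3.14, 3.14, 3.14, 3.14].

## Interface

Orientations are given as a unit quaternion [x, y, z, w].
In Python, from plant import monitor, imaging, workorder, ctrl gives the robot as it stands.
- The arm moves only by the tool send_rows, never from a script. Its argument "rows" is a list of rows, each a list of 4 numbers: the shift along the world's x, y, z normalised to -1 to 1, where 1 is 0.3 m, then the turn about the world's z normalised to -1 to 1, where 1 is 360 degrees. A call has 1 to 20 rows; each row is the pose to reach, as a shift and turn from the pose commanded when the call began, turning the shorter way round; what a row does not reach only later rows make up. A row lasts 1/8 s, in which the tool goes at most 62.5 mm and 10.7 degrees, less where a joint would pass 70% of its speed; a pose out of reach is approached as far as the arm can. A call with a number of a shift or a turn outside -1 to 1 is refused whole. A call with a gripper value outside its range is refused whole. "jaw" is the closure, from 0 (fully open) to 1 (shut), set as the call begins (left out, the last holds). The fingers move at their own pace and stop on an object; "newtons" is the grip in N (left out, the last holds). Time passes only in rows, so rows that repeat a pose let the fingers close. It gives the time, the measured TCP pose, the force and the opening at its end, in the units of the state.
- monitor.get_state(): the state, without advancing time (a new reading comes with each control period).
- imaging.read_camera(name): name is "scene" or "top" or "wrist"; returns the picture (480x640x3 uint8, red, green, blue); there is no depth.
- imaging.calibration(name): a dict with "intrinsics" (3x3 intrinsics, pixels), "dist_coeffs" ([k1, k2, p1, p2, k3] as OpenCV has them; the pictures are not rectified), "cam_to_world" (4x4, takes a point from camera to world coordinates). Camera axes: x right, y up, looking along -z (the intrinsics and any distortion apply to the point x, -y, -z); pixel columns grow to the right and rows downward; lengths in m; the calibration is good to about 2 mm. A picture is of the moment at which its call begins: read the wrist's pose just before it. calibration takes no time and is no camera call; for the wrist camera it gives the pose at the moment of the call.
- workorder.sign_off(): hands the job in, once; it reports no verdict.
The state is a dict: "time": time; "qpos": joint angles; "dq": joint speeds; "joint_efforts": joint torques, N m; "eef_pos": TCP position; "tcp_rot": TCP orientation; "contact_force": force on the tool from outside, world axes, zero at the start; "wrist_torque": the same for the moment, N m; "opening": opening from 0.0 (shut) to 1.0 (fully open).
Only numpy, scipy, OpenCV 4.12 (cv2) and the standard library are available. Lean on these libraries where they do the work, as an engineer would, in place of code of your own. Each camera call takes 0.05 s, during which the arm holds its last target.

## Working session

There is one attempt and no reset: what is moved stays moved. The work goes in short steps, Python scripts to look and compute and a tool call to move; the robot and the scene stay as the last step left them, time stands still between calls to the robot, and variables do not carry over. Pictures are saved under pics/ and viewed, and the job is handed in when it is done.

Besides the shell and the picture viewer there is one more tool, called after "Emit:" as a command line: name --pt "numbers of a row" for each row, then --argument value for the rest. send_rows: Moves the arm, as the interface text tells. Scaled input: -1 to 1 covers 0.3 m each way for a shift and 360 degrees each way for a turn. Its arguments: {"type":"object","properties":{"rows":{"type":"array"},"jaw":{"type":"number"},"newtons":{"type":"number"}},"required":["rows"]}

```bash
ls; mkdir -p pics; python3 - <<'E'
from plant import monitor, imaging, workorder, ctrl
import cv2
print(monitor.get_state()); print(ctrl.tip_reach)
for n in ("scene","top","wrist"):
    im=imaging.read_camera(n); cv2.imwrite(f"pics/{n}0.png",im[:,:,::-1])
    c=imaging.calibration(n); print(n,c)
E
```

```text
pics
{'time': 0.0, 'qpos': array([-1.30404021e+00,  2.87166176e-01,  1.57817441e+00,  1.01245482e-05,
        1.27860448e+00, -1.49998532e-01]), 'dq': array([ 0.00045508, -0.00058908, -0.00058734, -0.00067885,  0.0001316 ,
       -0.00135466]), 'joint_efforts': array([-2.44926659e-04, -4.05986559e+01, -2.92622727e+01, -1.85387412e-04,
        5.93953970e-03, -6.25125381e-06]), 'eef_pos': array([ 0.27310218, -0.61660976,  0.2469482 ]), 'tcp_rot': array([ 9.78367516e-01,  2.06871022e-01, -6.37887070e-05, -1.17448422e-03]), 'contact_force': array([ 0.00171611, -0.31509483,  0.11016472]), 'wrist_torque': array([-0.05506016, -0.04574045, -0.01293942]), 'opening': 0.9978384190544745}
0.017
scene {'intrinsics': array([[560.1002493 ,   0.        , 323.71796879],
       [  0.        , 560.1002493 , 245.47857654],
       [  0.        ,   0.        ,   1.        ]]), 'dist_coeffs': array([-0.01273585,  0.        ,  0.        ,  0.        ,  0.        ]), 'cam_to_world': array([[-0.66787575, -0.41445543,  0.61819793,  1.55860811],
       [ 0.7442709 , -0.37004057,  0.55599534,  0.92457932],
    
[... 567 characters left out ...]
,
       [-1.01317123e-03,  1.04506829e-01,  9.94523653e-01,
         1.58864034e+00],
       [ 0.00000000e+00,  0.00000000e+00,  0.00000000e+00,
         1.00000000e+00]])}
wrist {'intrinsics': array([[385.67612343,   0.        , 323.81767577],
       [  0.        , 385.67612343, 238.46311523],
       [  0.        ,   0.        ,   1.        ]]), 'dist_coeffs': array([-0.04613172,  0.        ,  0.        ,  0.        ,  0.        ]), 'cam_to_world': array([[ 0.40481101,  0.86729505,  0.28970217,  0.34776479],
       [-0.9143982 ,  0.38464672,  0.12618567, -0.58355065],
       [-0.00199278, -0.31598449,  0.94876226,  0.37210727],
       [ 0.        ,  0.        ,  0.        ,  1.        ]])}
```

View pics/scene0.png

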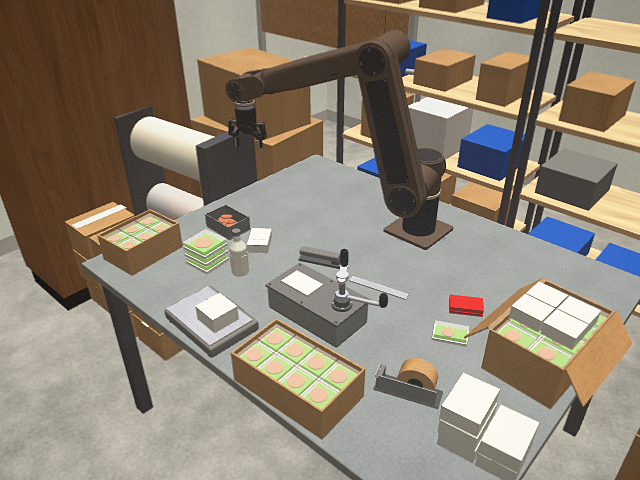

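View pics/top0.png

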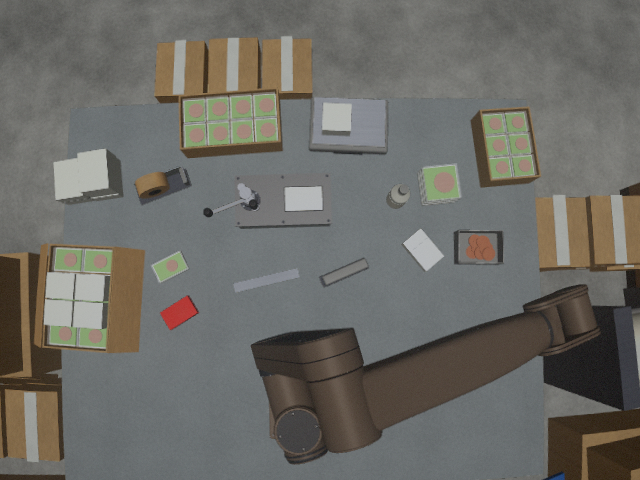

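View pics/wrist0.png

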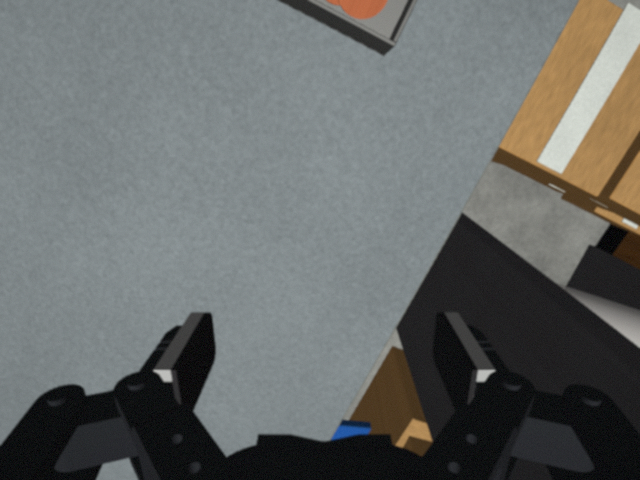

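The top view shows the lift at about (283,200) with its well to the right (world -y). The lever grip is at about (208,212) and the crank handle at about (253,204). The waiting case with the green card is at (170,266), and the red look-alike is at (180,312).

```bash
python3 - <<'E'
import cv2
a=cv2.imread("pics/top0.png")[160:330,130:345]; cv2.imwrite("pics/topc.png",cv2.resize(a,None,fx=3.5,fy=3.5,interpolation=cv2.INTER_CUBIC))
a=cv2.imread("pics/scene0.png")[235:355,250:480]; cv2.imwrite("pics/scenec.png",cv2.resize(a,None,fx=3.4,fy=3.4,interpolation=cv2.INTER_CUBIC))
E
```

```text
(no output)
```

View pics/topc.png

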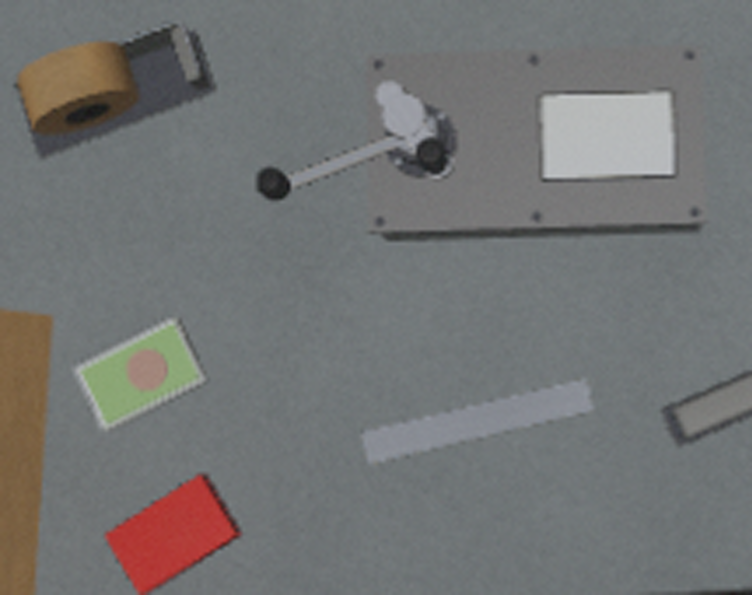

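View pics/scenec.png

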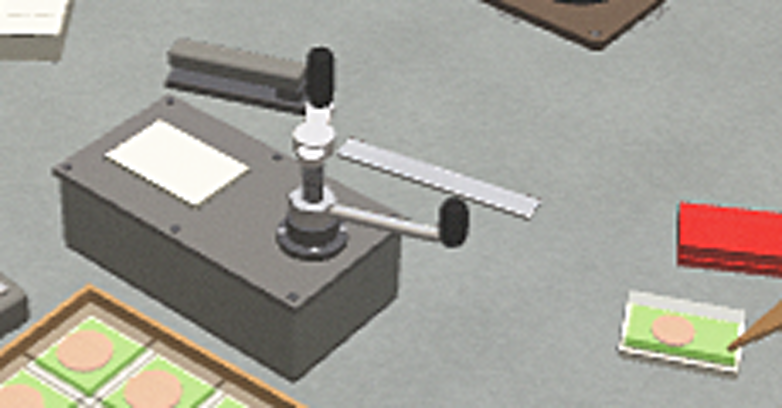

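```bash
cat > h.py <<'E'
import numpy as np, cv2
from plant import monitor, imaging, workorder, ctrl
def ray(c,uv):
    p=cv2.undistortPoints(np.array(uv,float).reshape(-1,1,2),c["intrinsics"],np.array(c["dist_coeffs"])).reshape(-1,2)
    d=np.c_[p[:,0],-p[:,1],-np.ones(len(p))]
    T=c["cam_to_world"]; return T[:3,3], d@T[:3,:3].T
def onz(c,uv,z):
    o,d=ray(c,uv); return o+d*((z-o[2])/d[:,2])[:,None]
def proj(c,P):
    T=c["cam_to_world"]; q=(np.atleast_2d(P)-T[:3,3])@T[:3,:3]; q=q*[1,-1,-1]
    return cv2.projectPoints(q,np.zeros(3),np.zeros(3),c["intrinsics"],np.array(c["dist_coeffs"]))[0].reshape(-1,2)
def tri(c1,u1,c2,u2):
    o1,d1=ray(c1,u1);o2,d2=ray(c2,u2);d1=d1[0];d2=d2[0]
    t=np.linalg.lstsq(np.c_[d1,-d2],o2-o1,rcond=None)[0]
    a=o1+t[0]*d1;b=o2+t[1]*d2; return (a+b)/2,np.linalg.norm(a-b)
E
python3 - <<'E'
from h import *
np.set_printoptions(precision=4,suppress=True)
t=imaging.calibration("top"); s=imaging.calibration("scene")
f=3.5
T=lambda x,y:(130+(x+.5)/f-.5,160+(y+.5)/f-.5)
S=lambda x,y:(250+(x+.5)/3.4-.5,235+(y+.5)/3.4-.5)
# deck screws
sc=[T(378,64),T(533,60),T(690,55),T(380,221),T(537,216),T(695,212)]
print("screws",onz(t,sc,.09))
print("plat",onz(t,[T(541,95),T(672,91),T(675,175),T(545,179)],.1))
print("case",onz(t,[T(76,371),T(175,320),T(205,380),T(106,429)],.013))
print("lever tri",tri(t,T(273,183),s,S(455,222)))
print("lever z.16",onz(t,[T(273,183)],.155))
print("crank top",tri(t,T(432,153),s,S(320,77)), onz(t,[T(432,153)],.22))
E
```

```text
screws [[ 0.6724  0.1738  0.09  ]
 [ 0.6732  0.0441  0.09  ]
 [ 0.6752 -0.0867  0.09  ]
 [ 0.5399  0.1718  0.09  ]
 [ 0.5418  0.0419  0.09  ]
 [ 0.543  -0.0883  0.09  ]]
plat [[ 0.6411  0.0371  0.1   ]
 [ 0.6427 -0.071   0.1   ]
 [ 0.5724 -0.0722  0.1   ]
 [ 0.5708  0.0345  0.1   ]]
case [[0.4242 0.4509 0.013 ]
 [0.4676 0.3628 0.013 ]
 [0.415  0.3359 0.013 ]
 [0.3735 0.4235 0.013 ]]
lever tri (array([0.5645, 0.2502, 0.1437]), np.float64(0.0004860759485576861))
lever z.16 [[0.5625 0.2481 0.155 ]]
crank top (array([0.5716, 0.1124, 0.2254]), np.float64(0.001006273827636061)) [[0.5722 0.1135 0.22  ]]
```

Emit:
send_rows --pt "0.1 0.25 0.283 0.03" --pt "0.43 1 0.283 0.12" --pt "0.43 1 0.283 0.12" --pt "0.43 1 0.283 0.12" --pt "0.43 1 0.283 0.12" --pt "0.43 1 0.283 0.12" --jaw 0 --newtons 40

```text
time: 0.9
eef_pos: [0.403, -0.3146, 0.3337]
tcp_rot: [0.833, 0.553, 0.0, 0.0]
contact_force: [-0.3, -0.7, -0.4]
opening: 1.0
```

Emit:
send_rows --pt "0.227 0.722 -0.44 0.064" --pt "0.227 0.722 -0.44 0.064" --pt "0.227 0.722 -0.44 0.064" --pt "0.227 0.722 -0.44 0.064" --pt "0.227 0.722 -0.44 0.064" --pt "0.227 0.722 -0.44 0.064" --pt "0.227 0.722 -0.44 0.064"

```text
time: 1.78
eef_pos: [0.471, -0.102, 0.2025]
tcp_rot: [0.707, 0.707, 0.0, 0.001]
contact_force: [0.7, -0.1, 0.3]
opening: 0.998
```

```bash
python3 - <<'E'
from h import *
import pickle
s=monitor.get_state(); print(s["time"],s["eef_pos"],s["tcp_rot"])
c=imaging.calibration("wrist"); im=imaging.read_camera("wrist"); cv2.imwrite("pics/w1.png",im[:,:,::-1]); pickle.dump(c,open("w1.pkl","wb"))
E
```

```text
1.775 [ 0.4709854  -0.10197675  0.20253618] [7.06807104e-01 7.07405239e-01 2.31082410e-04 1.22161413e-03]
```

View pics/w1.png

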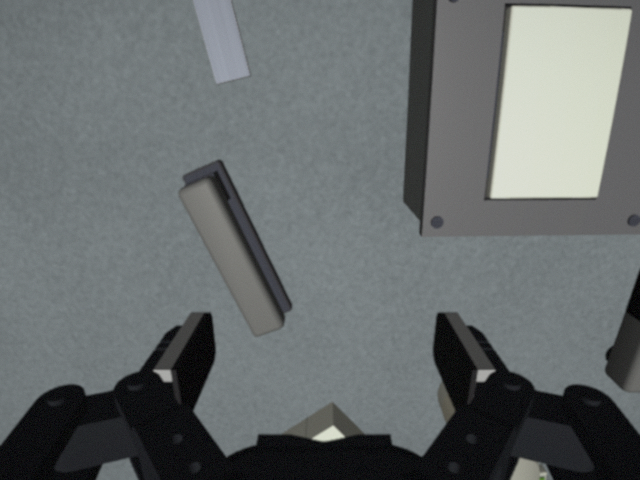

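```bash
cat > plat.py <<'E'
from h import *
np.set_printoptions(precision=4,suppress=True)
def quad(im):  # im BGR -> subpixel corners of white platform via line fits
    g=im.astype(float)
    m=(im.min(2)>140).astype(np.uint8)
    n,l,st,_=cv2.connectedComponentsWithStats(m)
    k=1+np.argmax(st[1:,4]); mm=(l==k).astype(np.uint8)
    cn=max(cv2.findContours(mm,cv2.RETR_EXTERNAL,cv2.CHAIN_APPROX_NONE)[0],key=cv2.contourArea)
    ap=cv2.approxPolyDP(cn,0.03*cv2.arcLength(cn,True),True).reshape(-1,2)
    if len(ap)!=4: print("approx",ap); return None
    gray=cv2.GaussianBlur(cv2.cvtColor(im,cv2.COLOR_BGR2GRAY).astype(np.float32),(0,0),.7)
    lines=[]; cen=ap.mean(0)
    for i in range(4):
        a,b=ap[i].astype(float),ap[(i+1)%4].astype(float); d=(b-a)/np.linalg.norm(b-a); nrm=np.array([-d[1],d[0]])
        if nrm@(cen-a)>0:nrm=-nrm
        pts=[]
        for t in np.linspace(.12,.88,40):
            p=a+(b-a)*t; s=np.arange(-5,5.01,.1); q=p+s[:,None]*nrm
            v=cv2.remap(gray,q[:,:1].astype(np.float32),q[:,1:].astype(np.float32),cv2.INTER_LINEAR).ravel()
            gg=np.gradient(v); j=np.argmin(gg); w=np.clip(-gg[max(0,j-8):j+9],0,None)
            ss=s[max(0,j-8):j+9]
            if w.sum()>0: pts.append(p+nrm*(w@ss/w.sum()))
        pts=np.array(pts,np.float32); vx,vy,x0,y0=cv2.fitLine(pts,cv2.DIST_HUBER,0,.01,.01).ravel(); lines.append((np.array([x0,y0]),np.array([vx,vy])))
    cs=[]
    for i in range(4):
        (p,d),(q,e)=lines[i-1],lines[i]; t=np.linalg.solve(np.c_[d,-e],q-p); cs.append(p+t[0]*d)
    return np.array(cs)
E
python3 - <<'E'
from plat import *
import pickle
c=pickle.load(open("w1.pkl","rb")); im=cv2.imread("pics/w1.png")
q=quad(im); print(q)
if q is not None:
  # screws centroid
  g=cv2.cvtColor(im,cv2.COLOR_BGR2GRAY)
  S=[]
  for u,v in [(437,222),(633,220)]:
    p=g[v-7:v+8,u-7:min(640,u+8)].astype(float); w=np.clip(np.median(p)-10-p,0,None); yy,xx=np.mgrid[v-7:v+8,u-7:min(640,u+8)]
    S.append(((w*xx).sum()/w.sum(),(w*yy).sum()/w.sum()))
  print(S); W=onz(c,S,.09); print(W)
  e=(W[1]-W[0])[:2]; print("span",np.linalg.norm(e)); e/=np.linalg.norm(e); n=np.array([-e[1],e[0]])
  mid=W[:2,:2].mean(0); well=mid+n*.070; print("well from screws",well,"yaw",np.arctan2(e[1],e[0]))
  for z in np.arange(.088,.108,.002):
    P=onz(c,q,z); ce=P[:,:2].mean(0); d=ce-well
    print(round(z,4),d@e*1e3,d@n*1e3,[round(np.linalg.norm(P[i]-P[i-1])*1e3,2) for i in range(4)])
E
```

```text
[[511.4619   4.7013]
 [489.981  197.2916]
 [597.8394 197.2527]
 [632.5784   8.4199]]
[(np.float64(435.99795918367346), np.float64(221.76326530612246)), (np.float64(629.767955801105), np.float64(219.6685082872928))]
[[ 0.5434 -0.0881  0.09  ]
 [ 0.6733 -0.0864  0.09  ]]
span 0.12989907367199385
well from screws [ 0.6074 -0.0173] yaw 0.013439025606695984
0.088 5.0461469798073875 0.0714067925425418 [np.float64(71.47), np.float64(109.93), np.float64(71.73), np.float64(110.29)]
0.09 3.8599085961548183 0.06457505670525508 [np.float64(70.87), np.float64(109.01), np.float64(71.13), np.float64(109.37)]
0.092 2.6736702125024703 0.05774332086796192 [np.float64(70.28), np.float64(108.09), np.float64(70.53), np.float64(108.45)]
0.094 1.4874318288499004 0.050911585030668276 [np.float64(69.68), np.float64(107.17), np.float64(69.93), np.float64(107.53)]
0.096 0.30119344519755253 0.04407984919337512 [np.float64(69.08), np.float64(106.25), np.float64(69.33), np.float64(106.6)]
0.098 -0.8850449384547951 0.037248113356081955 [np.float64(68.49), np.float64(105.34), np.float64(68.73), np.float64(105.68)]
0.1 -2.071283322107254 0.03041637751879029 [np.float64(67.89), np.float64(104.42), np.float64(68.13), np.float64(104.76)]
0.102 -3.2575217057597126 0.023584641681498625 [np.float64(67.29), np.float64(103.5), np.float64(67.53), np.float64(103.84)]
0.104 -4.443760089412172 0.01675290584420695 [np.float64(66.69), np.float64(102.58), np.float64(66.93), np.float64(102.92)]
0.106 -5.62999847306463 0.00992117000691529 [np.float64(66.1), np.float64(101.66), np.float64(66.33), np.float64(101.99)]
0.108 -6.816236856716978 0.003089434169618652 [np.float64(65.5), np.float64(100.74), np.float64(65.73), np.float64(101.07)]
```

```bash
cat >> plat.py <<'E'
def screws(im,uvs,r=10):
    g=cv2.cvtColor(im,cv2.COLOR_BGR2GRAY); S=[]
    for u,v in uvs:
        y0,y1,x0,x1=max(0,v-r),min(480,v+r+1),max(0,u-r),min(640,u+r+1)
        p=g[y0:y1,x0:x1].astype(float); med=np.median(p); w=(p<(med+p.min())/2).astype(float)
        yy,xx=np.mgrid[y0:y1,x0:x1]; S.append(((w*xx).sum()/w.sum(),(w*yy).sum()/w.sum()))
    return S
def proud(c,q,W,LW):
    # W: world xy (n,2) of screws on deck plane; LW: lift coords; similarity-free rigid fit
    A=LW-LW.mean(0);B=W-W.mean(0); H=A.T@B; a=np.arctan2(H[0,1]-H[1,0],H[0,0]+H[1,1])
    R=np.array([[np.cos(a),-np.sin(a)],[np.sin(a),np.cos(a)]]); o=W.mean(0)-R@LW.mean(0)
    print("resid mm",((W-o)@R-LW)*1e3)
    well=o+R@[0,-.075]
    zs=np.array([.08,.11]); D=np.array([R.T@(onz(c,q,z)[:,:2].mean(0)-well) for z in zs])
    k=(D[1]-D[0])/(zs[1]-zs[0]); zb=zs[0]-(D[0]@k)/(k@k)
    print("origin",o,"yaw",a,"well",well,"z",zb,"resid at z",(D[0]+k*(zb-zs[0]))*1e3,"slope",k)
    return o,a,zb
E
python3 - <<'E'
from plat import *
import pickle
c=pickle.load(open("w1.pkl","rb")); im=cv2.imread("pics/w1.png"); q=quad(im)
S=screws(im,[(437,222),(630,220)]); print(S); W=onz(c,S,.09); print(W,np.linalg.norm(W[1]-W[0]))
proud(c,q,W[:,:2],np.array([[-.066,-.145],[.066,-.145]]))
cv2.imwrite("pics/w1c.png",cv2.resize(im[150:250,400:640],None,fx=3.3,fy=3.3,interpolation=cv2.INTER_CUBIC))
E
```

```text
[(np.float64(436.56779661016947), np.float64(221.5677966101695)), (np.float64(633.047619047619), np.float64(219.86666666666667))]
[[ 0.5438 -0.088   0.09  ]
 [ 0.6757 -0.0865  0.09  ]] 0.13189274463373757
resid mm [[ 0.0536 -0.    ]
 [-0.0536 -0.    ]]
origin [0.6081 0.0577] yaw 0.011283831357572091 well [ 0.609  -0.0173] z 0.09396835275335662 resid at z [-0.0005  0.0671] slope [-0.5931 -0.0047]
```

View pics/w1c.png

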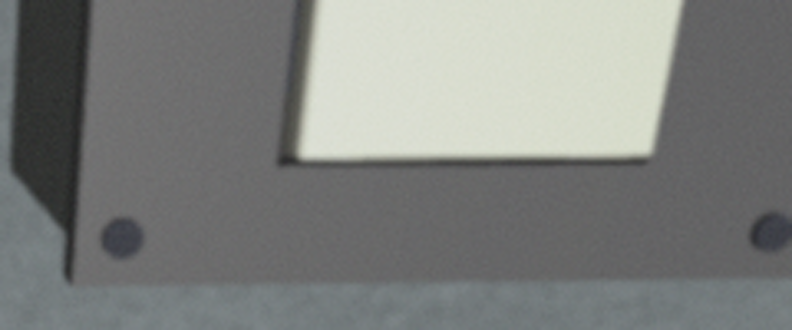

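Emit:
send_rows --pt "0.0 0.1 0.334 0.02" --pt "0.1 0.967 0.334 0.0574" --pt "0.1 0.967 0.334 0.0574" --pt "0.1 0.967 0.334 0.0574" --pt "0.1 0.967 0.334 0.0574" --pt "0.1 0.967 0.334 0.0574" --pt "0.1 0.967 0.334 0.0574"

```text
time: 2.7
eef_pos: [0.5012, 0.19, 0.3028]
tcp_rot: [0.567, 0.823, 0.001, 0.001]
contact_force: [0.3, 0.2, 0.1]
opening: 1.0
```

Emit:
send_rows --pt "0.2153 0.1997 -0.05 0" --pt "0.2153 0.1997 -0.1 0" --pt "0.2153 0.1997 -0.3 0" --pt "0.2153 0.1997 -0.5 0" --pt "0.2153 0.1997 -0.5 0" --pt "0.2153 0.1997 -0.5 0"

```text
time: 3.45
eef_pos: [0.5668, 0.2485, 0.1541]
tcp_rot: [0.569, 0.823, 0.001, 0.001]
contact_force: [-0.1, -0.0, 1.1]
opening: 0.999
```

```bash
python3 - <<'E'
from h import *
s=monitor.get_state(); print(s["time"],s["eef_pos"],s["contact_force"])
im=imaging.read_camera("wrist"); cv2.imwrite("pics/w2.png",im[:,:,::-1])
E
```

```text
3.45 [0.56683477 0.24847767 0.15412066] [-0.08014001 -0.00201234  1.14432612]
```

View pics/w2.png

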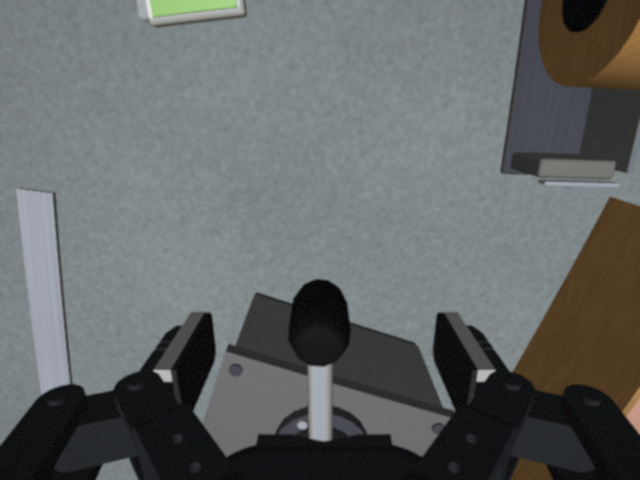

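The lever grip sits centred between the jaws, at about column 320.

Emit:
send_rows --pt "0 0 0 0" --pt "0 0 0 0" --pt "0 0 0 0" --pt "0 0 0 0" --pt "0 0 0 0" --pt "0 0 0 0" --jaw 1 --newtons 40

```text
time: 4.25
eef_pos: [0.5645, 0.2494, 0.1522]
tcp_rot: [0.568, 0.823, -0.001, -0.0]
contact_force: [-3.3, -1.4, 5.6]
opening: 0.265
```

```bash
python3 - <<'E'
from h import *
s=monitor.get_state(); print(s["time"],s["eef_pos"],s["contact_force"],s["opening"])
ax=np.array([.6071,.1377]); R=.12; a0=110.65
p0=ax+R*np.array([np.cos(np.radians(a0)),np.sin(np.radians(a0))]); print(p0)
for d in range(8,81,8):
    a=np.radians(a0+d); p=ax+R*np.array([np.cos(a),np.sin(a)]); print(d,((p-p0)/.3).round(4),round(d/360,4))
E
```

```text
4.25 [0.56453824 0.24938378 0.15222855] [-3.29316528 -1.35893697  5.57058535] 0.26506878114947385
[0.56478099 0.24999026]
8 [-0.0507 -0.0233] 0.0222
16 [-0.0977 -0.0534] 0.0444
24 [-0.14   -0.0897] 0.0667
32 [-0.1769 -0.1316] 0.0889
40 [-0.2076 -0.1782] 0.1111
48 [-0.2315 -0.2287] 0.1333
56 [-0.2481 -0.2819] 0.1556
64 [-0.2572 -0.337 ] 0.1778
72 [-0.2585 -0.3928] 0.2
80 [-0.252  -0.4482] 0.2222
```

Emit:
send_rows --pt "-0.0507 -0.0233 0 0.0222" --pt "-0.0977 -0.0534 0 0.0444" --pt "-0.14 -0.0897 0 0.0667" --pt "-0.1769 -0.1316 0 0.0889" --pt "-0.2076 -0.1782 0 0.1111" --pt "-0.2315 -0.2287 0 0.1333" --pt "-0.2481 -0.2819 0 0.1556" --pt "-0.2572 -0.337 0 0.1778" --pt "-0.2585 -0.3928 0 0.2" --pt "-0.2555 -0.42 0 0.2111" --pt "-0.2555 -0.42 0 0.2111" --pt "-0.2555 -0.42 0 0.2111"

```text
time: 5.75
eef_pos: [0.4878, 0.1227, 0.1522]
tcp_rot: [-0.06, 0.998, -0.001, -0.001]
contact_force: [-4.9, -2.9, 6.9]
opening: 0.261
```

Emit:
send_rows --pt "0 0 0 0" --pt "0 0 0 0" --pt "0 0 0 0" --pt "0 0 0.2 0" --pt "0 0 0.433 0" --pt "0 0 0.433 0" --pt "0.1 -0.0413 0.433 0" --pt "0.2747 -0.0413 0.433 0" --pt "0.2747 -0.0413 0.433 0" --pt "0.2747 -0.0413 0.433 0" --pt "0.2747 -0.0413 0.433 0" --jaw 0

```text
time: 7.12
eef_pos: [0.5698, 0.1113, 0.2812]
tcp_rot: [-0.059, 0.998, 0.0, -0.0]
contact_force: [-1.0, -0.1, 0.8]
opening: 1.003
```

```bash
python3 - <<'E'
from h import *
s=monitor.get_state(); print(s["time"],s["eef_pos"],s["contact_force"])
for n in ("wrist","top"):
  im=imaging.read_camera(n); cv2.imwrite(f"pics/{n}3.png",im[:,:,::-1])
a=cv2.imread("pics/top3.png")[160:330,130:345]; cv2.imwrite("pics/top3c.png",cv2.resize(a,None,fx=3.5,fy=3.5,interpolation=cv2.INTER_CUBIC))
E
```

```text
7.125 [0.56975047 0.11128683 0.28123643] [-1.03998017 -0.13540317  0.81095733]
```

View pics/wrist3.png

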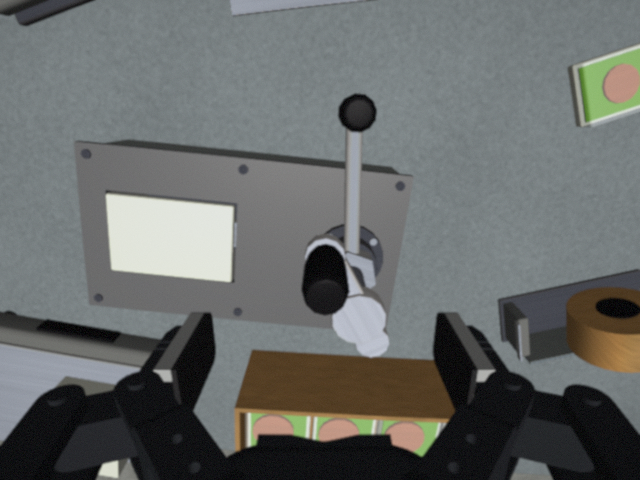

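View pics/top3c.png

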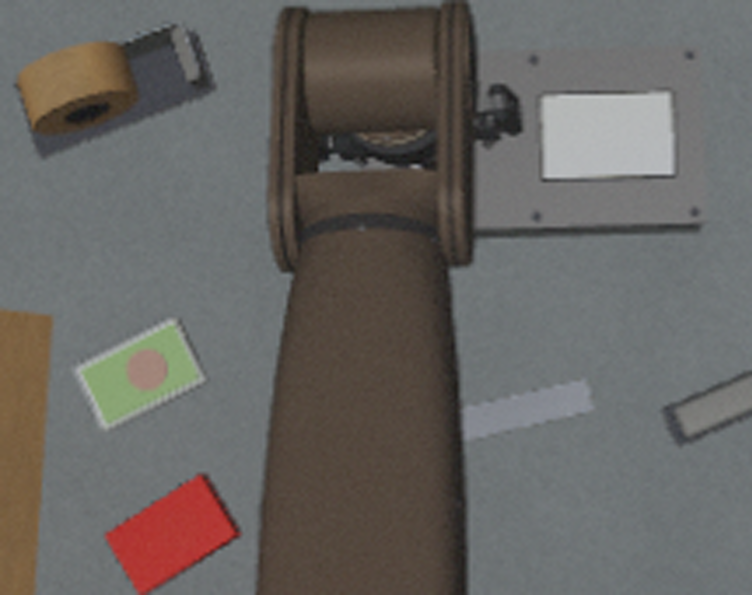

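Lever now points toward the robot, with its grip at (357,112). All six deck screws and the platform are visible, so I'll re-measure from this view.

```bash
python3 - <<'E'
from plat import *
c=imaging.calibration("wrist"); im=cv2.imread("pics/wrist3.png"); q=quad(im); print(q)
S=screws(im,[(86,154),(243,169),(400,186),(98,297),(237,311)],7); print(S)
W=onz(c,S,.09)[:,:2]
L=np.array([[-.066,-.145],[-.066,-.015],[-.066,.115],[.066,-.145],[.066,-.015]])
proud(c,q,W,L)
print("handle top@.237",onz(c,[(326,294)],.237)," mid bottom",onz(c,[(326,258)],.19))
E
```

```text
[[104.9882 192.7405]
 [110.7663 269.7225]
 [231.1342 281.8552]
 [232.2362 205.7888]]
[(np.float64(86.0), np.float64(153.29850746268656)), (np.float64(242.84848484848484), np.float64(168.93939393939394)), (np.float64(399.890625), np.float64(185.71875)), (np.float64(98.3529411764706), np.float64(297.2156862745098)), (np.float64(237.35294117647058), np.float64(311.3333333333333))]
resid mm [[-0.0906  0.063 ]
 [-0.1199 -0.1024]
 [-0.0431  0.1308]
 [ 0.1403 -0.0695]
 [ 0.1133 -0.0219]]
origin [0.6086 0.0576] yaw 0.012279607526904027 well [ 0.6096 -0.0174] z 0.09369368231030559 resid at z [-0.2105 -0.2072] slope [-0.3805  0.3867]
handle top@.237 [[0.5737 0.1132 0.237 ]]  mid bottom [[0.5733 0.1135 0.19  ]]
```

Emit:
send_rows --pt "0.005 0.003 -0.1 0" --pt "0.005 0.003 -0.193 0" --pt "0.005 0.003 -0.193 0" --pt "0.005 0.003 -0.193 0"

```text
time: 7.72
eef_pos: [0.5726, 0.112, 0.225]
tcp_rot: [-0.059, 0.998, -0.0, 0.001]
contact_force: [0.7, -0.3, -0.2]
opening: 1.002
```

Emit:
send_rows --pt "0 0 0 0" --pt "0 0 0 0" --pt "0 0 0 0" --pt "0 0 0 0" --pt "0 0 0 0" --jaw 1 --newtons 30

```text
time: 8.35
eef_pos: [0.5724, 0.1121, 0.2239]
tcp_rot: [-0.059, 0.998, 0.0, 0.0]
contact_force: [-0.4, -0.4, 2.1]
opening: 0.258
```

```bash
python3 - <<'E'
from h import *
s=monitor.get_state(); print(s["time"],s["eef_pos"],s["contact_force"],s["opening"])
R=.045; a0=215.5
u=lambda a:R*np.array([np.cos(np.radians(a)),np.sin(np.radians(a))])
for d in list(range(15,166,15))+[173,180]:
    print(d,((u(a0-d)-u(a0))/.3).round(4),round(-.008*d/360/.3,4))
E
```

```text
8.35 [0.5723714  0.11209475 0.22389438] [-0.35797363 -0.40787856  2.07992499] 0.2576258185053152
15 [-0.0184  0.0346] -0.0011
30 [-0.0272  0.0727] -0.0022
45 [-0.0258  0.1119] -0.0033
60 [-0.0144  0.1493] -0.0044
75 [0.0064 0.1825] -0.0056
90 [0.035  0.2092] -0.0067
105 [0.0696 0.2276] -0.0078
120 [0.1077 0.2364] -0.0089
135 [0.1469 0.235 ] -0.01
150 [0.1843 0.2236] -0.0111
165 [0.2175 0.2028] -0.0122
173 [0.2327 0.1884] -0.0128
180 [0.2442 0.1742] -0.0133
```

Emit:
send_rows --pt "-0.0184 0.0346 -0.001 0" --pt "-0.0272 0.0727 -0.002 0" --pt "-0.0258 0.1119 -0.003 0" --pt "-0.0144 0.1493 -0.0045 0" --pt "0.0064 0.1825 -0.0055 0" --pt "0.035 0.2092 -0.0065 0" --pt "0.0696 0.2276 -0.008 0" --pt "0.1077 0.2364 -0.009 0" --pt "0.1469 0.235 -0.01 0" --pt "0.1843 0.2236 -0.011 0" --pt "0.2175 0.2028 -0.012 0" --pt "0.2327 0.1884 -0.013 0" --pt "0.2327 0.1884 -0.013 0" --pt "0.2327 0.1884 -0.013 0"

```text
time: 10.1
eef_pos: [0.6416, 0.1694, 0.22]
tcp_rot: [-0.059, 0.998, 0.0, -0.001]
contact_force: [-2.4, -1.6, 5.9]
opening: 0.259
```

```bash
python3 - <<'E'
from plat import *
s=monitor.get_state(); print(s["time"],s["eef_pos"],s["contact_force"],s["opening"])
d=s["eef_pos"][:2]-[.607,.1377]; print(np.degrees(np.arctan2(d[1],d[0])),np.hypot(*d))
c=imaging.calibration("wrist"); im=imaging.read_camera("wrist")[:,:,::-1].copy(); cv2.imwrite("pics/w4.png",im)
E
```

```text
10.1 [0.6416 0.1694 0.22  ] [-2.4126 -1.6338  5.8714] 0.25922974063492393
42.50015507751018 0.04691967739509829
```

View pics/w4.png

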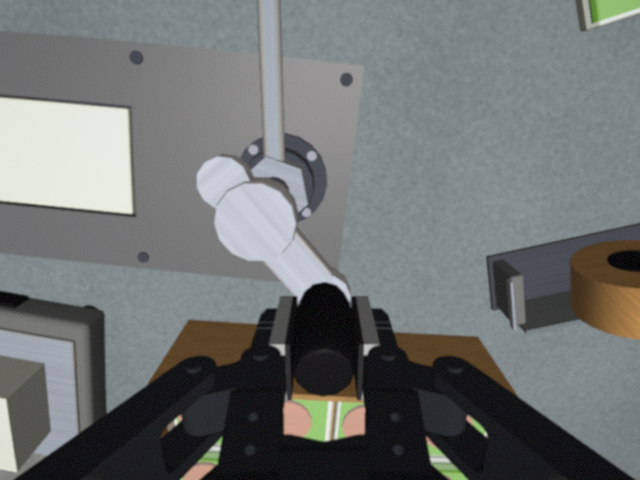

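Emit:
send_rows --pt "0 0 0 0" --pt "0 0 0 0" --pt "0 0 0 0" --pt "0 0 0.2 0" --pt "0 0 0.273 -0.03" --pt "-0.2 -0.3 0.273 -0.06" --pt "-0.539 -0.797 0.273 -0.2685" --pt "-0.539 -0.797 0.273 -0.2685" --pt "-0.539 -0.797 0.15 -0.2685" --pt "-0.539 -0.797 -0.06 -0.2685" --pt "-0.539 -0.797 -0.06 -0.2685" --pt "-0.539 -0.797 -0.06 -0.2685" --pt "-0.539 -0.797 -0.06 -0.2685" --pt "-0.539 -0.797 -0.06 -0.2685" --pt "-0.539 -0.797 -0.06 -0.2685" --jaw 0

```text
time: 12.02
eef_pos: [0.4804, -0.0706, 0.2016]
tcp_rot: [0.705, 0.709, 0.0, 0.0]
contact_force: [-1.1, -0.6, 0.3]
opening: 0.999
```

```bash
python3 - <<'E'
from plat import *
s=monitor.get_state(); print(s["time"],s["eef_pos"],s["tcp_rot"],s["contact_force"],s["opening"])
c=imaging.calibration("wrist"); im=imaging.read_camera("wrist")[:,:,::-1].copy(); cv2.imwrite("pics/w5.png",im)
import pickle; pickle.dump(c,open("w5.pkl","wb"))
print(quad(im))
E
```

```text
12.025 [ 0.4804 -0.0706  0.2016] [0.7054 0.7088 0.0001 0.    ] [-1.1176 -0.6316  0.3073] 0.9994271800725842
[[487.1331  67.448 ]
 [467.8634 244.3865]
 [571.1474 244.2499]
 [604.5519  69.0209]]
```

View pics/w5.png

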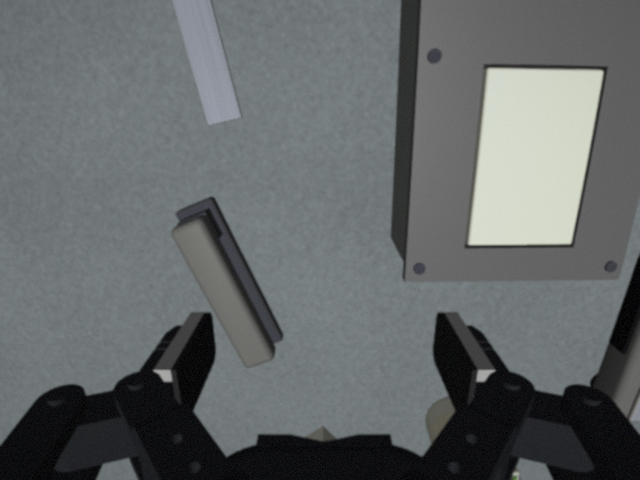

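```bash
python3 - <<'E'
from plat import *
import pickle
c=pickle.load(open("w5.pkl","rb")); im=cv2.imread("pics/w5.png"); q=quad(im)
S=screws(im,[(434,56),(419,268),(611,266)],9); print(S)
W=onz(c,S,.09)[:,:2]
proud(c,q,W,np.array([[-.066,-.015],[-.066,-.145],[.066,-.145]]))
# profile across platform left/right gaps
g=cv2.cvtColor(im,cv2.COLOR_BGR2GRAY)
for r in (110,155,200): print(r,g[r,462:500],"|",g[r,568:606])
cv2.imwrite("pics/w5c.png",cv2.resize(im[50:260,455:640],None,fx=2.8,fy=2.8,interpolation=cv2.INTER_CUBIC))
E
```

```text
[(np.float64(433.9166666666667), np.float64(55.638888888888886)), (np.float64(418.70093457943926), np.float64(268.13084112149534)), (np.float64(609.8297872340426), np.float64(266.02127659574467))]
resid mm [[ 0.0961 -0.1697]
 [ 0.0753  0.075 ]
 [-0.1714  0.0947]]
origin [0.6079 0.0577] yaw 0.012073605362593014 well [ 0.6088 -0.0173] z 0.09030825996417796 resid at z [0.0429 0.1835] slope [-0.5447  0.1275]
110 [108 106 108 107 110 106 107 106 107 108 105 107 105 106 108 106 102  91
  86  96 129 167 194 207 214 215 214 216 216 214 214 214 212 215 214 213
 217 215] | [210 210 210 211 212 211 209 211 211 208 210 211 209 211 210 212 210 208
 209 211 209 207 210 210 207 210 208 199 161 101  51  55  78  92  93  97
  94  98]
155 [108 108 105 106 107 106 108 108 107 105 110 103  97  90  92 118 158 192
 208 215 215 216 216 216 217 216 216 216 216 214 216 214 217 217 215 216
 215 218] | [212 213 213 212 213 213 211 211 211 212 212 212 212 211 211 214 213 212
 209 190 148  91  54  69  91  96 100  97  98  99  99  97  95  97  98  96
  98  97]
200 [106 106 105 107 108 106 103  97  88  92 120 164 192 211 217 217 217 216
 216 217 218 216 216 216 217 218 216 216 216 216 214 216 216 216 216 215
 215 216] | [214 213 214 212 213 214 213 212 213 210 202 166 108  61  60  84  97  98
  99  98  96  97  97  96  98  97  97  98  98  99  97  97  97  97 100  96
  97  97]
```

View pics/w5c.png

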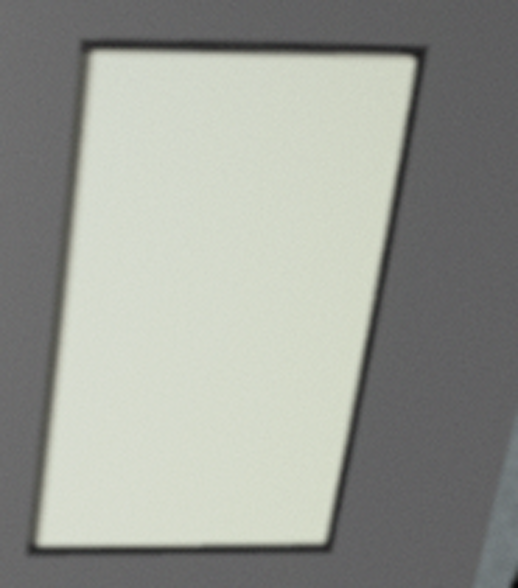

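Emit:
send_rows --pt "0.86 0 0 0" --pt "0.86 0 0 0" --pt "0.86 0 0 0" --pt "0.86 0 0 0" --pt "0.86 0 0 0" --pt "0.86 0 0 0" --pt "0.86 0 0 0" --pt "0.86 0 0 0"

```text
time: 13.08
eef_pos: [0.7375, -0.0707, 0.2027]
tcp_rot: [0.706, 0.708, 0.0, 0.0]
contact_force: [-0.7, -0.5, -0.2]
opening: 1.001
```

```bash
python3 - <<'E'
from plat import *
s=monitor.get_state(); print(s["time"],s["eef_pos"],s["tcp_rot"],s["contact_force"],s["opening"])
c=imaging.calibration("wrist"); im=imaging.read_camera("wrist")[:,:,::-1].copy(); cv2.imwrite("pics/w6.png",im)
import pickle; pickle.dump(c,open("w6.pkl","wb"))
L=np.array([[-.066,-.015],[-.066,-.145],[.066,-.145],[.066,-.015]]); o=np.array([.608,.0577]);a=.0118
R=np.array([[np.cos(a),-np.sin(a)],[np.sin(a),np.cos(a)]])
uv=proj(c,np.c_[L@R.T+o,np.full(4,.09)]); print(uv)
print(quad(im))
E
```

```text
13.075 [ 0.7375 -0.0707  0.2027] [0.7064 0.7078 0.0002 0.0004] [-0.7398 -0.4522 -0.2219] 1.0009917287559578
[[ -9.1483  60.1489]
 [ 39.6819 265.8268]
 [230.6607 264.5704]
 [211.9382  51.3849]]
[[159.3235  64.6021]
 [ 42.4717  68.3973]
 [ 78.4763 242.907 ]
 [181.3676 241.8065]]
```

View pics/w6.png

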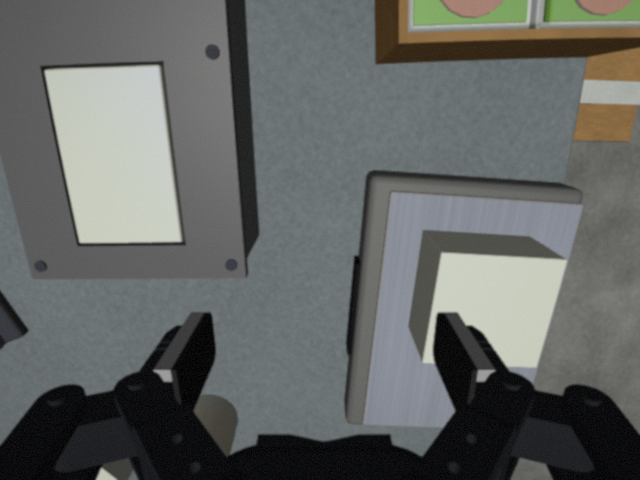

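```bash
python3 - <<'E'
from plat import *
import pickle
c=pickle.load(open("w6.pkl","rb")); im=cv2.imread("pics/w6.png"); q=quad(im)
S=screws(im,[(40,266),(231,265),(212,52)],9); print(S)
W=onz(c,S,.09)[:,:2]
proud(c,q,W,np.array([[-.066,-.145],[.066,-.145],[.066,-.015]]))
E
```

```text
[(np.float64(40.827586206896555), np.float64(265.57471264367814)), (np.float64(231.01941747572815), np.float64(264.3398058252427)), (np.float64(212.13286713286712), np.float64(51.46853146853147))]
resid mm [[ 0.4076  0.1926]
 [-0.212   0.0085]
 [-0.1956 -0.2012]]
origin [0.6083 0.0578] yaw 0.0130638677767949 well [ 0.6093 -0.0172] z 0.0905826067934958 resid at z [-0.0218  0.1045] slope [0.5412 0.1129]
```

```bash
cat > gap.py <<'E'
from plat import *
import pickle,sys
def gaps(im,c):
    q=quad(im); cen=q.mean(0); gray=cv2.cvtColor(im,cv2.COLOR_BGR2GRAY).astype(np.float32)
    out={}
    for i in range(4):
        a,b=q[i],q[(i+1)%4]; d=(b-a)/np.linalg.norm(b-a); n=np.array([-d[1],d[0]])
        if n@(cen-a)>0:n=-n
        s=np.arange(-6,12.01,.1); acc=0
        for t in np.linspace(.1,.9,80):
            p=a+(b-a)*t; Q=(p+s[:,None]*n).astype(np.float32)
            acc=acc+cv2.remap(gray,Q[:,:1],Q[:,1:],cv2.INTER_LINEAR).ravel()
        v=acc/80; deck=np.median(v[s>8]); wh=np.median(v[s<-4])
        j=np.argmin(v); mn=v[j]
        w=s[np.argmin(np.abs(v[:j]-(wh+mn)/2))]
        # area of darkness beyond white half point
        k=j+np.argmin(np.abs(v[j:j+40]-(deck+mn)/2)); o=s[k]
        P=lambda off:onz(c,[(a+b)/2+off*n],.09)[0,:2]
        out[i]=( (a+b)/2, w,o,np.linalg.norm(P(w)-P(o))*1e3,mn,deck)
        print("mid",((a+b)/2).round(0),"white %.2f outer %.2f px gap %.2f mm min %.0f deck %.0f"%(w,o,out[i][3],mn,deck))
    return out
E
python3 - <<'E'
from gap import *
for n in("w5","w6"):
    gaps(cv2.imread(f"pics/{n}.png"),pickle.load(open(n+".pkl","rb"))); print()
E
```

```text
mid [477. 156.] white -0.10 outer 4.00 px gap 2.56 mm min 89 deck 107
mid [520. 244.] white 0.10 outer 3.20 px gap 2.20 mm min 53 deck 101
mid [588. 157.] white -0.10 outer 3.10 px gap 2.14 mm min 56 deck 97
mid [546.  68.] white -0.20 outer 3.80 px gap 2.17 mm min 49 deck 99

mid [101.  66.] white -0.10 outer 3.70 px gap 2.06 mm min 45 deck 101
mid [ 60. 156.] white -0.20 outer 2.90 px gap 2.08 mm min 51 deck 94
mid [130. 242.] white -0.00 outer 3.10 px gap 2.19 mm min 50 deck 96
mid [170. 153.] white -0.30 outer 3.80 px gap 2.57 mm min 70 deck 108
```

Emit:
send_rows --pt "0 0.05 0.2 0" --pt "-0.08 0.2 0.333 0" --pt "-0.3233 0.795 0.333 0" --pt "-0.3233 0.795 0.333 0" --pt "-0.3233 0.795 0.333 0" --pt "-0.3233 0.795 0.333 0" --pt "-0.3233 0.795 0.333 0" --pt "-0.3233 0.795 0.333 0"

```text
time: 14.12
eef_pos: [0.6418, 0.1664, 0.3015]
tcp_rot: [0.707, 0.707, -0.0, 0.0]
contact_force: [0.1, -0.2, -0.0]
opening: 0.996
```

```bash
python3 - <<'E'
from plat import *
s=monitor.get_state(); print(s["time"],s["eef_pos"],s["tcp_rot"],s["contact_force"],s["opening"])
c=imaging.calibration("wrist"); im=imaging.read_camera("wrist")[:,:,::-1].copy(); cv2.imwrite("pics/w7.png",im)
E
```

```text
14.125 [0.6418 0.1664 0.3015] [ 0.707   0.7073 -0.0001  0.0003] [ 0.0969 -0.216  -0.017 ] 0.9955269258055113
```

View pics/w7.png

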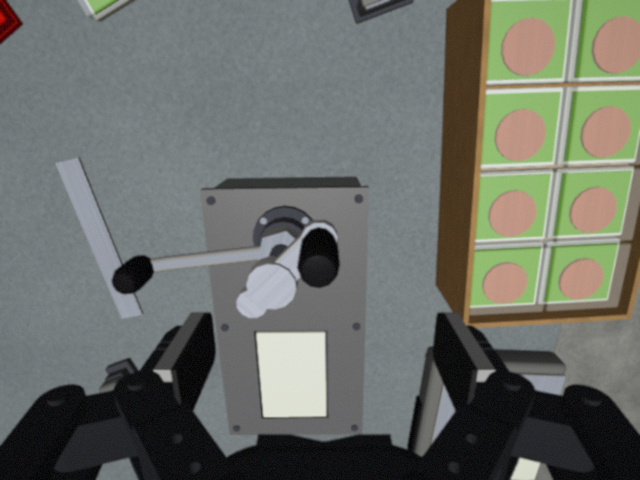

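The handle is at about column 319, close to midway between the jaws (324).

Emit:
send_rows --pt "-0.003 0.003 -0.15 0" --pt "-0.003 0.003 -0.267 0" --pt "-0.003 0.003 -0.267 0" --pt "-0.003 0.003 -0.267 0"

```text
time: 14.68
eef_pos: [0.6416, 0.168, 0.2229]
tcp_rot: [0.707, 0.707, 0.001, 0.001]
contact_force: [-0.2, 0.1, 0.4]
opening: 1.001
```

Emit:
send_rows --pt "0 0 0 0" --pt "0 0 0 0" --pt "0 0 0 0" --pt "0 0 0 0" --pt "0 0 0 0" --jaw 1 --newtons 30

```text
time: 15.3
eef_pos: [0.6402, 0.1687, 0.2221]
tcp_rot: [0.706, 0.708, -0.0, -0.0]
contact_force: [-2.3, -0.9, 3.9]
opening: 0.257
```

Emit:
send_rows --pt "0.012 -0.0172 -0.0005 0" --pt "0.0237 -0.0343 -0.001 0" --pt "0.0237 -0.0343 -0.001 0" --pt "0.0237 -0.0343 -0.001 0"

```text
time: 15.8
eef_pos: [0.6478, 0.1576, 0.2216]
tcp_rot: [0.706, 0.708, -0.0, 0.0]
contact_force: [-5.2, -0.9, 5.0]
opening: 0.257
```

Emit:
send_rows --pt "0 0 0 0" --pt "0 0 0 0" --pt "0 0 0 0" --pt "0 0 0.2 0" --pt "0 0 0.268 0" --pt "-0.2 -0.25 0.268 0" --pt "-0.5573 -0.7637 0.268 0" --pt "-0.5573 -0.7637 0.268 0" --pt "-0.5573 -0.7637 0.15 0" --pt "-0.5573 -0.7637 -0.065 0" --pt "-0.5573 -0.7637 -0.065 0" --pt "-0.5573 -0.7637 -0.065 0" --pt "-0.5573 -0.7637 -0.065 0" --pt "-0.5573 -0.7637 -0.065 0" --jaw 0

```text
time: 17.55
eef_pos: [0.4817, -0.0705, 0.2034]
tcp_rot: [0.706, 0.708, 0.001, 0.002]
contact_force: [-0.4, 0.5, 0.2]
opening: 1.002
```

```bash
python3 - <<'E'
from gap import *
s=monitor.get_state(); print(s["time"],s["eef_pos"],s["tcp_rot"],s["contact_force"],s["opening"])
c=imaging.calibration("wrist"); im=imaging.read_camera("wrist")[:,:,::-1].copy(); cv2.imwrite("pics/w8.png",im)
pickle.dump(c,open("w8.pkl","wb"))
gaps(im,c)
q=quad(im); S=screws(im,[(434,56),(419,268),(610,266)],9); W=onz(c,S,.09)[:,:2]
proud(c,q,W,np.array([[-.066,-.015],[-.066,-.145],[.066,-.145]]))
E
```

```text
17.55 [ 0.4817 -0.0705  0.2034] [0.706  0.7082 0.0007 0.0015] [-0.3668  0.5079  0.1693] 1.0023214294279295
mid [473. 155.] white -0.10 outer 3.70 px gap 2.39 mm min 90 deck 107
mid [515. 242.] white 0.10 outer 3.50 px gap 2.42 mm min 53 deck 101
mid [583. 156.] white -0.20 outer 3.30 px gap 2.36 mm min 50 deck 97
mid [540.  68.] white -0.00 outer 3.90 px gap 2.13 mm min 48 deck 99
resid mm [[ 0.0847 -0.0388]
 [-0.0379 -0.0447]
 [-0.0468  0.0834]]
origin [0.6082 0.0576] yaw 0.011583288866914529 well [ 0.609  -0.0174] z 0.08955968972330153 resid at z [0.0477 0.2011] slope [-0.5354  0.1269]
```

View pics/w8.png

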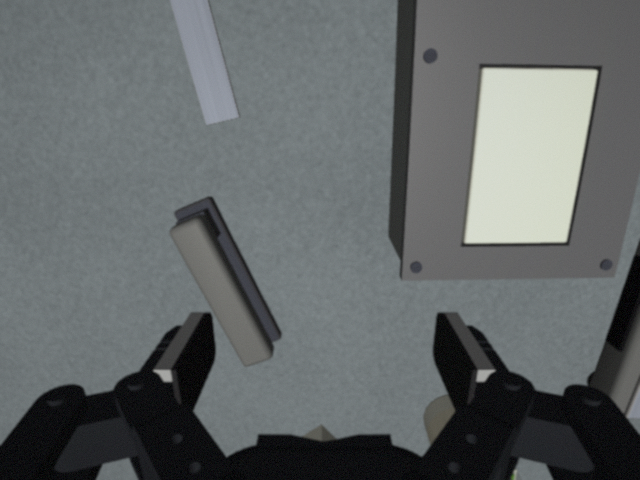

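Emit:
send_rows --pt "0.0 0.1 0.2 0.029" --pt "0.027 0.3 0.2 0.058" --pt "0.027 0.647 0.2 0.087" --pt "0.027 0.647 0.2 0.117" --pt "0.027 0.647 0.2 0.146" --pt "0.027 0.647 0.2 0.175" --pt "0.027 0.647 0.2 0.204" --pt "0.027 0.647 0.2 0.234" --pt "0.027 0.647 0.2 0.26" --pt "0.027 0.647 0.0 0.2685" --pt "0.027 0.647 -0.167 0.2685" --pt "0.027 0.647 -0.167 0.2685" --pt "0.027 0.647 -0.167 0.2685"

```text
time: 19.23
eef_pos: [0.49, 0.1238, 0.1538]
tcp_rot: [-0.059, 0.998, -0.0, 0.002]
contact_force: [-0.2, -0.2, 0.7]
opening: 1.002
```

```bash
python3 - <<'E'
from plat import *
s=monitor.get_state(); print(s["time"],s["eef_pos"],s["tcp_rot"],s["contact_force"],s["opening"])
im=imaging.read_camera("wrist")[:,:,::-1].copy(); cv2.imwrite("pics/w9.png",im)
ax=np.array([.6073,.1377]); R=.12; a0=187.2
u=lambda a:R*np.array([np.cos(np.radians(a)),np.sin(np.radians(a))])
for d in list(range(8,73,8))+[76.5,78,80]:
    print(d,((u(a0-d)-u(a0))/.3).round(4),round(-d/360,4))
E
```

```text
19.225 [0.49   0.1238 0.1538] [-0.0594  0.9982 -0.      0.0018] [-0.2369 -0.2317  0.7138] 1.0020005368439844
8 [-0.0031  0.0557] -0.0222
16 [0.0016 0.1113] -0.0444
24 [0.0139 0.1657] -0.0667
32 [0.0337 0.2179] -0.0889
40 [0.0606 0.2668] -0.1111
48 [0.094  0.3115] -0.1333
56 [0.1334 0.3511] -0.1556
64 [0.1778 0.3848] -0.1778
72 [0.2265 0.4121] -0.2
76.5 [0.2555 0.4243] -0.2125
78 [0.2653 0.4279] -0.2167
80 [0.2786 0.4322] -0.2222
```

View pics/w9.png

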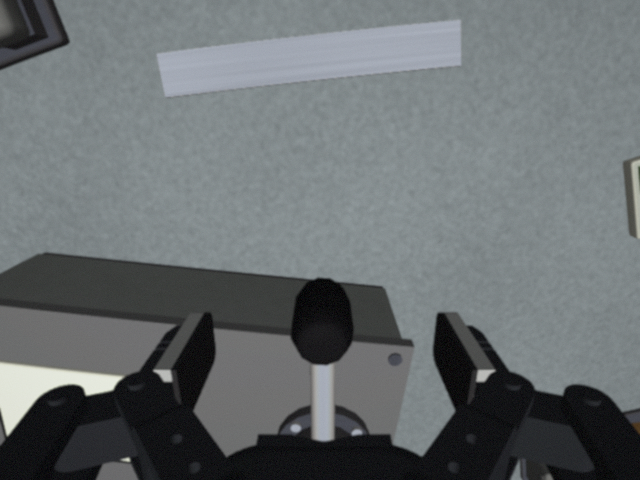

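Emit:
send_rows --pt "0 0 0 0" --pt "0 0 0 0" --pt "0 0 0 0" --pt "0 0 0 0" --pt "0 0 0 0" --pt "-0.0031 0.0557 0 -0.0222" --pt "0.0016 0.111 0 -0.0444" --pt "0.0139 0.165 0 -0.0667" --pt "0.0337 0.217 0 -0.0889" --pt "0.0606 0.266 0 -0.1111" --pt "0.094 0.31 0 -0.1333" --pt "0.1334 0.349 0 -0.1556" --pt "0.1778 0.382 0 -0.1778" --pt "0.2265 0.41 0 -0.2" --pt "0.2555 0.421 0 -0.2125" --pt "0.2555 0.421 0 -0.2125" --jaw 1 --newtons 50

```text
time: 21.28
eef_pos: [0.5649, 0.2486, 0.152]
tcp_rot: [0.571, 0.821, -0.002, -0.0]
contact_force: [-4.5, -4.8, 6.4]
opening: 0.258
```

```bash
python3 - <<'E'
from plat import *
s=monitor.get_state(); print(s["time"],s["eef_pos"],s["contact_force"],s["wrist_torque"],s["opening"])
d=s["eef_pos"][:2]-[.6073,.1377]; a=np.arctan2(d[1],d[0]); print(np.degrees(a),np.hypot(*d),"tangential F ccw",s["contact_force"][:2]@[-np.sin(a),np.cos(a)])
E
```

```text
21.275 [0.5649 0.2486 0.152 ] [-4.541  -4.8182  6.426 ] [-0.725   0.5631  0.1604] 0.2576872554849905
110.91644331531553 0.11871033332614682 tangential F ccw 5.961893076487334
```

Emit:
send_rows --pt "0.006 0.0024 0 -0.003" --pt "0.0125 0.0048 0 -0.006" --pt "0.0187 0.0071 0 -0.009" --pt "0.0187 0.0071 0 -0.009" --pt "0.0187 0.0071 0 -0.009"

```text
time: 21.9
eef_pos: [0.5654, 0.2483, 0.1518]
tcp_rot: [0.593, 0.805, -0.01, -0.004]
contact_force: [-19.6, -13.9, 16.2]
opening: 0.259
```

```bash
python3 - <<'E'
from plat import *
s=monitor.get_state(); print(s["time"],s["eef_pos"],s["contact_force"],s["wrist_torque"],s["opening"])
d=s["eef_pos"][:2]-[.6073,.1377]; a=np.arctan2(d[1],d[0]); print(np.degrees(a),np.hypot(*d),"tangential F ccw",s["contact_force"][:2]@[-np.sin(a),np.cos(a)])
E
```

```text
21.9 [0.5654 0.2483 0.1518] [-19.5963 -13.8975  16.2374] [-2.0034  2.8775  0.4251] 0.2588818488818481
110.7450729953282 0.11822302236887132 tangential F ccw 23.248388188073182
```

Emit:
send_rows --pt "0 0 0 0" --pt "0 0 0 0" --pt "0 0 0 0" --pt "0 0 0.15 0" --pt "0 0 0.3 0.0" --pt "-0.2 0.2 0.3 0.0258" --pt "-0.501 0.469 0.25 0.0258" --pt "-0.501 0.469 0.167 0.0258" --pt "-0.501 0.469 0.167 0.0258" --pt "-0.501 0.469 0.167 0.0258" --pt "-0.501 0.469 0.167 0.0258" --jaw 0

```text
time: 23.28
eef_pos: [0.4213, 0.3926, 0.2021]
tcp_rot: [0.528, 0.85, 0.0, 0.0]
contact_force: [0.4, 1.0, 0.9]
opening: 1.004
```

```bash
python3 - <<'E'
from plat import *
import pickle
s=monitor.get_state(); print(s["time"],s["eef_pos"],s["tcp_rot"],s["contact_force"],s["opening"])
c=imaging.calibration("wrist");im=imaging.read_camera("wrist")[:,:,::-1].copy(); cv2.imwrite("pics/w10.png",im)
pickle.dump(c,open("w10.pkl","wb"))
im=imaging.read_camera("scene")[:,:,::-1].copy(); cv2.imwrite("pics/s10.png",im)
E
```

```text
23.275 [0.4213 0.3926 0.2021] [0.5275 0.8495 0.0005 0.0004] [0.3751 0.9842 0.9359] 1.0041043206646618
```

View pics/w10.png

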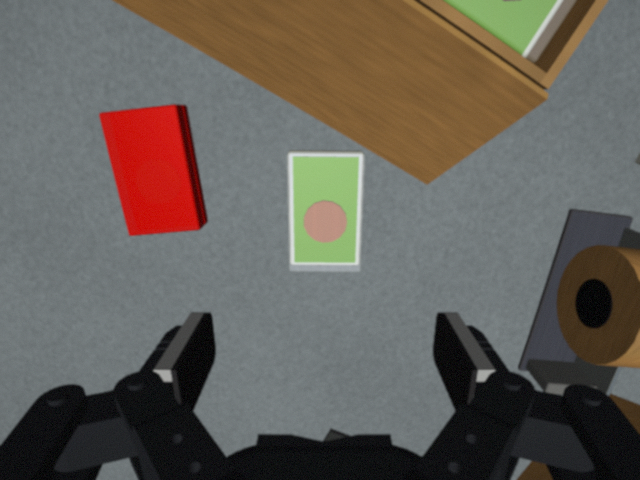

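View pics/s10.png

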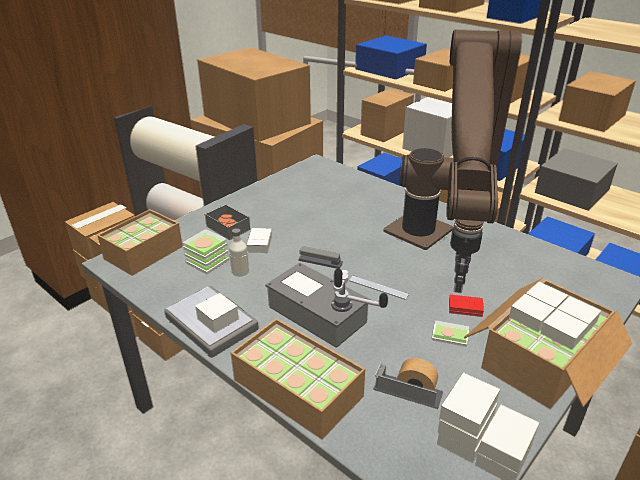

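```bash
python3 - <<'E'
import cv2
a=cv2.imread("pics/s10.png")[260:400,420:640]; a=cv2.resize(a,None,fx=2.8,fy=2.8,interpolation=cv2.INTER_CUBIC)
b=cv2.imread("pics/top0.png")[235:365,30:215]; b=cv2.resize(b,None,fx=2.8,fy=2.8,interpolation=cv2.INTER_CUBIC)
cv2.imwrite("pics/f1.png",a);cv2.imwrite("pics/f2.png",b)
E
```

```text
(no output)
```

View pics/f1.png

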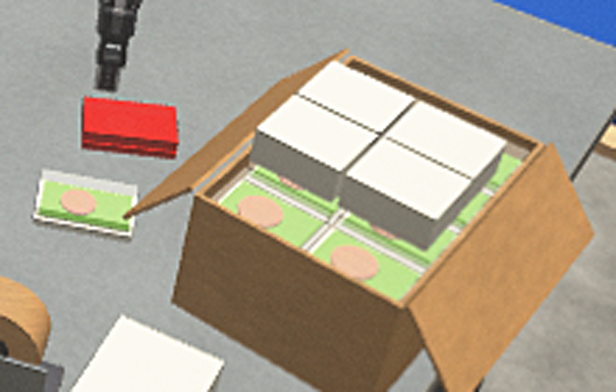

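View pics/f2.png

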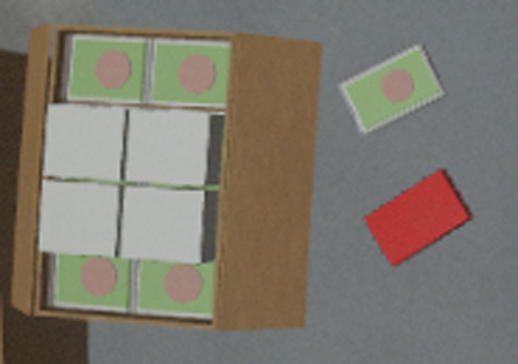

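```bash
python3 - <<'E'
from plat import *
import pickle
t=imaging.calibration("top"); s=imaging.calibration("scene"); w=pickle.load(open("w10.pkl","rb"))
print("flap corner",tri(t,[(144.4,250.1)],s,[(465,337.1)]),tri(w,[(427,184)],s,[(465,337.1)]))
print("hinge",tri(t,[(113,247)],s,[(490,327.6)]))
im=cv2.imread("pics/w10.png"); hsv=cv2.cvtColor(im,cv2.COLOR_BGR2HSV)
m=((hsv[...,0]>35)&(hsv[...,0]<60)&(hsv[...,1]>80)).astype(np.uint8)
n,l,st,ce=cv2.connectedComponentsWithStats(m)
for i in range(1,n):
    if st[i,4]>1500: print(st[i],ce[i])
# case white outline: mask of non-grey around the case
roi=im[130:290,270:385]
cn=None
mm=((im.max(2)>175)|(m>0)).astype(np.uint8); mm=cv2.morphologyEx(mm,cv2.MORPH_CLOSE,np.ones((9,9)))
n,l,st,ce=cv2.connectedComponentsWithStats(mm); k=l[170,325]; 
cn=max(cv2.findContours((l==k).astype(np.uint8),cv2.RETR_EXTERNAL,cv2.CHAIN_APPROX_NONE)[0],key=cv2.contourArea)
r=cv2.minAreaRect(cn); bx=cv2.boxPoints(r); print(r,bx)
for z in(.0,.013,.026):
    P=onz(w,bx,z); print(z,P[:,:2].round(4).tolist(),P.mean(0),[round(np.linalg.norm(P[i]-P[i-1])*1e3,1) for i in range(4)])
print("medal",st[l[170,325]])
cv2.imwrite("pics/w10c.png",cv2.resize(im[130:290,250:410],None,fx=3.6,fy=3.6,interpolation=cv2.INTER_CUBIC))
E
```

```text
flap corner (array([0.4666, 0.4567, 0.0665]), np.float64(0.0017338123210227131)) (array([0.4685, 0.4564, 0.0687]), np.float64(0.003760255584030651))
hinge (array([0.4706, 0.5223, 0.1432]), np.float64(0.002562606923361821))
[ 444    0  112   55 3063] [506.4362  17.7822]
[ 294  158   64  104 4866] [325.0177 204.6825]
((325.0, 209.0), (112.0, 74.0), 90.0) [[288. 153.]
 [362. 153.]
 [362. 265.]
 [288. 265.]]
0.0 [[0.374, 0.4225], [0.4293, 0.4498], [0.4768, 0.3608], [0.416, 0.3309]] [0.424 0.391 0.   ] [np.float64(100.8), np.float64(61.7), np.float64(100.9), np.float64(67.7)]
0.013 [[0.3744, 0.4242], [0.4275, 0.4505], [0.4731, 0.365], [0.4148, 0.3362]] [0.4225 0.394  0.013 ] [np.float64(96.8), np.float64(59.3), np.float64(96.9), np.float64(65.0)]
0.026 [[0.3748, 0.4259], [0.4258, 0.4511], [0.4695, 0.3692], [0.4136, 0.3416]] [0.4209 0.397  0.026 ] [np.float64(92.8), np.float64(56.8), np.float64(92.8), np.float64(62.4)]
medal [ 288  153   75  113 8137]
```

View pics/w10c.png

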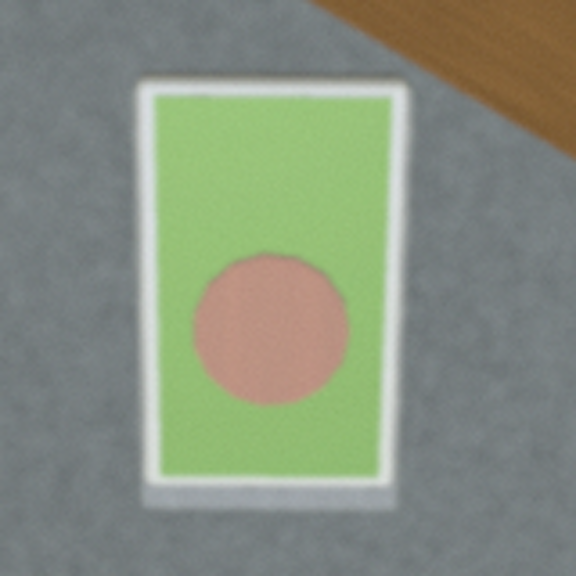

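```bash
python3 - <<'E'
from plat import *
import pickle
w=pickle.load(open("w10.pkl","rb"))
F=lambda x,y:(250+(x+.5)/3.6-.5,130+(y+.5)/3.6-.5)
far=onz(w,[F(142,508),F(397,508)],.026)[:,:2]
for z in (0,.013,.026):
  near=onz(w,[F(137,80),F(408,80)],z)[:,:2]
  d=near.mean(0)-far.mean(0); print(z,"near width",np.linalg.norm(near[0]-near[1]),"far width",np.linalg.norm(far[0]-far[1]),"len",np.linalg.norm(d),"ang",np.degrees(np.arctan2(d[1],d[0])),"cen",(near.mean(0)+far.mean(0))/2)
E
```

```text
0 near width 0.06273974435191425 far width 0.059994207496255676 len 0.09624912661974729 ang 115.87816993778468 cen [0.4225 0.3938]
0.013 near width 0.06024454750716027 far width 0.059994207496255676 len 0.09757147409586348 ang 115.93105532152539 cen [0.4221 0.3944]
0.026 near width 0.057749350662406336 far width 0.059994207496255676 len 0.09889390247716372 ang 115.98252636099645 cen [0.4218 0.395 ]
```

Emit:
send_rows --pt "0.003 0.004 -0.2 -0.001" --pt "0.003 0.004 -0.4 -0.001" --pt "0.003 0.004 -0.5 -0.001" --pt "0.003 0.004 -0.56 -0.001" --pt "0.003 0.004 -0.5887 -0.001" --pt "0.003 0.004 -0.5887 -0.001" --pt "0.003 0.004 -0.5887 -0.001"

```text
time: 24.25
eef_pos: [0.4225, 0.3945, 0.0266]
tcp_rot: [0.53, 0.848, 0.001, 0.001]
contact_force: [0.7, -0.5, -0.4]
opening: 1.001
```

```bash
python3 - <<'E'
from plat import *
s=monitor.get_state(); print(s["time"],s["eef_pos"],s["tcp_rot"],s["contact_force"],s["opening"])
c=imaging.calibration("wrist");im=imaging.read_camera("wrist")[:,:,::-1].copy(); cv2.imwrite("pics/w11.png",im)
E
```

```text
24.25 [0.4225 0.3945 0.0266] [0.5302 0.8479 0.0014 0.0007] [ 0.6767 -0.5153 -0.4326] 1.0011729821216921
```

View pics/w11.png

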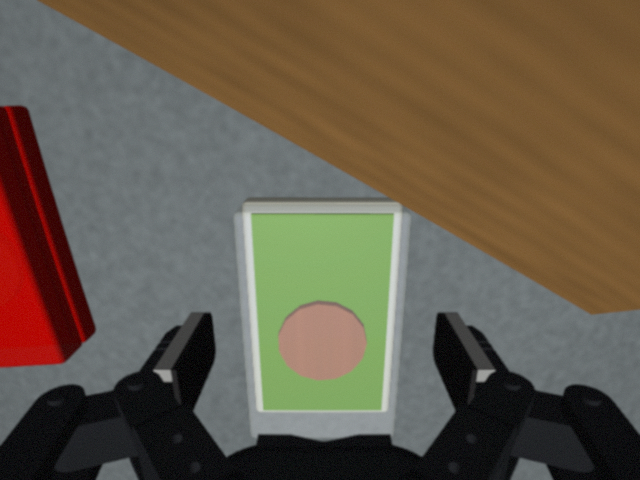

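The case is centred between the jaws: its sides are at columns 235–410 and the jaw midpoint is about 324.

Emit:
send_rows --pt "0 0 0 0" --pt "0 0 0 0" --pt "0 0 0 0" --pt "0 0 0 0" --pt "0 0 0 0" --jaw 1 --newtons 40

```text
time: 24.92
eef_pos: [0.4221, 0.3943, 0.026]
tcp_rot: [0.53, 0.848, 0.001, 0.0]
contact_force: [-0.8, 0.4, 5.9]
opening: 0.713
```

Emit:
send_rows --pt "0 0 0.05 0" --pt "0 0 0.15 0" --pt "0 0 0.35 0" --pt "0 0 0.5 0" --pt "0 0 0.5 0" --pt "0 0 0.5 0"

```text
time: 25.68
eef_pos: [0.4201, 0.393, 0.1731]
tcp_rot: [0.53, 0.848, -0.002, -0.001]
contact_force: [-0.4, -1.5, -3.0]
opening: 0.709
```

```bash
python3 - <<'E'
from plat import *
s=monitor.get_state(); print(s["time"],s["eef_pos"],s["tcp_rot"],s["contact_force"],s["opening"])
c=imaging.calibration("wrist");im=imaging.read_camera("wrist")[:,:,::-1].copy(); cv2.imwrite("pics/w12.png",im)
E
```

```text
25.675 [0.4201 0.393  0.1731] [ 0.5301  0.8479 -0.0016 -0.0007] [-0.3983 -1.4598 -3.0299] 0.708848202267133
```

View pics/w12.png

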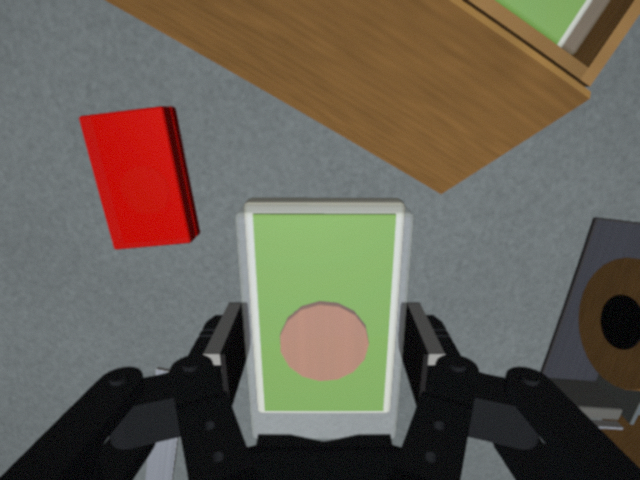

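Emit:
send_rows --pt "0 0 0.15 0" --pt "0 -0.1 0.35 -0.01" --pt "0.1 -0.3 0.42 -0.03" --pt "0.2 -0.5 0.42 -0.05" --pt "0.3 -0.7 0.42 -0.0703" --pt "0.33 -0.981 0.42 -0.0703" --pt "0.33 -0.981 0.42 -0.0703" --pt "0.33 -0.981 0.42 -0.0703" --pt "0.33 -0.981 0.42 -0.0703"

```text
time: 26.85
eef_pos: [0.5196, 0.0997, 0.2987]
tcp_rot: [0.703, 0.711, -0.001, -0.002]
contact_force: [0.9, -0.0, -2.5]
opening: 0.714
```

Emit:
send_rows --pt "0.15 -0.2 0 0" --pt "0.2967 -0.39 0 0" --pt "0.2967 -0.39 -0.15 0" --pt "0.2967 -0.39 -0.35 0" --pt "0.2967 -0.39 -0.45 0" --pt "0.2967 -0.39 -0.45 0" --pt "0.2967 -0.39 -0.45 0" --pt "0.2967 -0.39 -0.45 0"

```text
time: 27.85
eef_pos: [0.6109, -0.0172, 0.1687]
tcp_rot: [0.703, 0.711, 0.001, 0.002]
contact_force: [0.1, 0.4, -2.3]
opening: 0.717
```

```bash
python3 - <<'E'
from plat import *
import pickle
s=monitor.get_state(); print(s["time"],s["eef_pos"],s["tcp_rot"],s["contact_force"],s["opening"]); print(np.degrees(2*np.arctan2(s["tcp_rot"][1],s["tcp_rot"][0])))
c=imaging.calibration("wrist");im=imaging.read_camera("wrist")[:,:,::-1].copy(); cv2.imwrite("pics/w13.png",im); pickle.dump(c,open("w13.pkl","wb"))
im=imaging.read_camera("scene")[:,:,::-1].copy(); cv2.imwrite("pics/s13.png",cv2.resize(im[200:380,220:440],None,fx=3,fy=3,interpolation=cv2.INTER_CUBIC))
E
```

```text
27.85 [ 0.6109 -0.0172  0.1687] [0.7027 0.7115 0.0013 0.002 ] [ 0.1362  0.4452 -2.2562] 0.7173197287940057
90.70955628701851
```

View pics/w13.png

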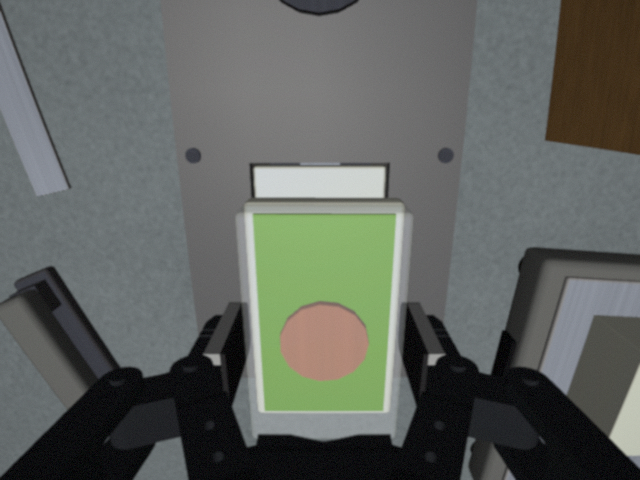

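View pics/s13.png

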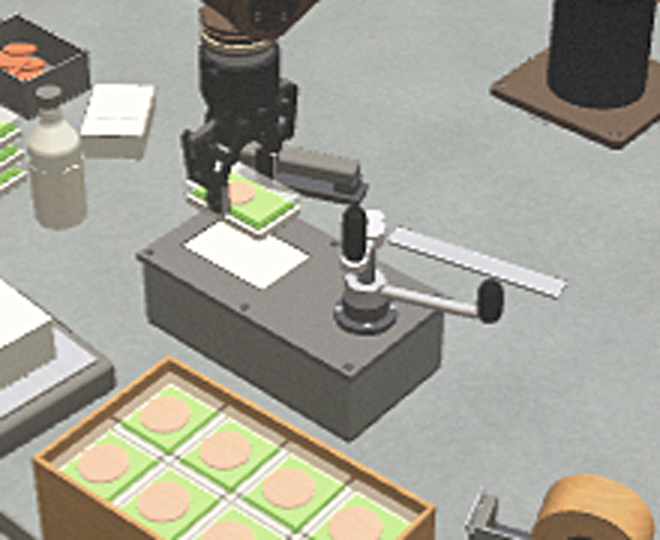

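```bash
python3 - <<'E'
from plat import *
import pickle
w=pickle.load(open("w13.pkl","rb")); im=cv2.imread("pics/w13.png"); g=cv2.cvtColor(im,cv2.COLOR_BGR2GRAY)
cv2.imwrite("pics/w13c.png",cv2.resize(im[140:225,225:430],None,fx=3.9,fy=3.9,interpolation=cv2.INTER_CUBIC))
S=screws(im,[(193,155),(446,155)],10); W=onz(w,S,.09); print(S,W,np.linalg.norm(W[1]-W[0]))
e=(W[1]-W[0])[:2]; e/=np.linalg.norm(e); n=np.array([-e[1],e[0]]); print("well",W[:,:2].mean(0)-n*.06,np.degrees(np.arctan2(e[1],e[0])))
print("wellcorner",onz(w,[(250,162.5),(389.5,163)],.09))
P=onz(w,[(244.5,200),(405,200)],.1427); print("case bottom near edge",P,np.linalg.norm(P[1]-P[0]),P.mean(0)[:2]-n*.05)
E
```

```text
[(np.float64(193.0121212121212), np.float64(155.14545454545456)), (np.float64(445.14285714285717), np.float64(155.00595238095238))] [[0.5424 0.0418 0.09  ]
 [0.6741 0.0434 0.09  ]] 0.1316995424288738
well [ 0.609  -0.0174] 0.690089566578118
wellcorner [[0.5721 0.0382 0.09  ]
 [0.6451 0.0388 0.09  ]]
case bottom near edge [[0.5788 0.0302 0.1427]
 [0.643  0.0309 0.1427]] 0.06420160088663777 [ 0.6115 -0.0194]
```

View pics/w13c.png

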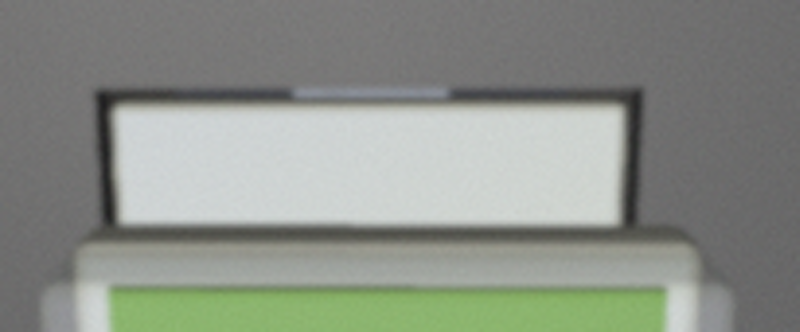

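Emit:
send_rows --pt "-0.0073 0.005 -0.05 0" --pt "-0.0073 0.005 -0.1 0" --pt "-0.0073 0.005 -0.13 0" --pt "-0.0073 0.005 -0.15 0" --pt "-0.0073 0.005 -0.165 0" --pt "-0.0073 0.005 -0.165 0"

```text
time: 28.7
eef_pos: [0.6072, -0.0161, 0.1164]
tcp_rot: [0.703, 0.711, -0.0, -0.0]
contact_force: [-1.2, -0.3, -1.2]
opening: 0.711
```

```bash
python3 - <<'E'
from plat import *
import pickle
s=monitor.get_state(); print(s["time"],s["eef_pos"],s["tcp_rot"],s["contact_force"],s["opening"])
c=imaging.calibration("wrist");im=imaging.read_camera("wrist")[:,:,::-1].copy(); cv2.imwrite("pics/w14.png",im)
cv2.imwrite("pics/w14c.png",cv2.resize(im[140:300,200:450],None,fx=3,fy=3,interpolation=cv2.INTER_CUBIC))
E
```

```text
28.7 [ 0.6072 -0.0161  0.1164] [ 0.703   0.7112 -0.0001 -0.0001] [-1.1969 -0.2611 -1.2123] 0.710663083208977
```

View pics/w14c.png

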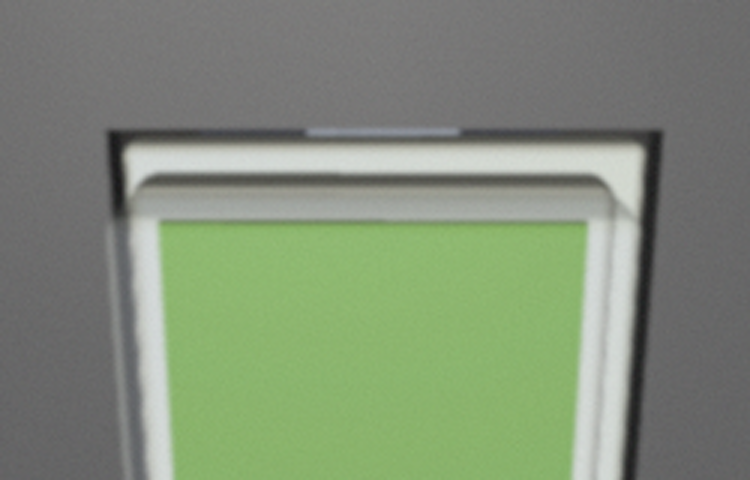

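The case is just touching the platform. Its base centre (crop column 373) is about 1.6 mm to -x of the well centre (386), so I'll correct that while lowering.

Emit:
send_rows --pt "0.0055 0.001 0.006 0" --pt "0.0055 0.001 0.003 0" --pt "0.0055 0.001 -0.008 0" --pt "0.0055 0.001 -0.018 0" --pt "0.0055 0.001 -0.028 0" --pt "0.0055 0.001 -0.038 0" --pt "0.0055 0.001 -0.045 0" --pt "0.0055 0.001 -0.045 0" --pt "0.0055 0.001 -0.045 0"

```text
time: 29.88
eef_pos: [0.6088, -0.0158, 0.103]
tcp_rot: [0.703, 0.711, -0.0, 0.0]
contact_force: [2.1, -0.1, -0.3]
opening: 0.708
```

```bash
python3 - <<'E'
from plat import *
import pickle
s=monitor.get_state(); print(s["time"],s["eef_pos"],s["tcp_rot"],s["contact_force"],s["opening"])
c=imaging.calibration("wrist");im=imaging.read_camera("wrist")[:,:,::-1].copy(); cv2.imwrite("pics/w15.png",im)
E
```

```text
29.875 [ 0.6088 -0.0158  0.103 ] [ 0.703   0.7112 -0.      0.    ] [ 2.0984 -0.0741 -0.3409] 0.7078251320818905
```

View pics/w15.png

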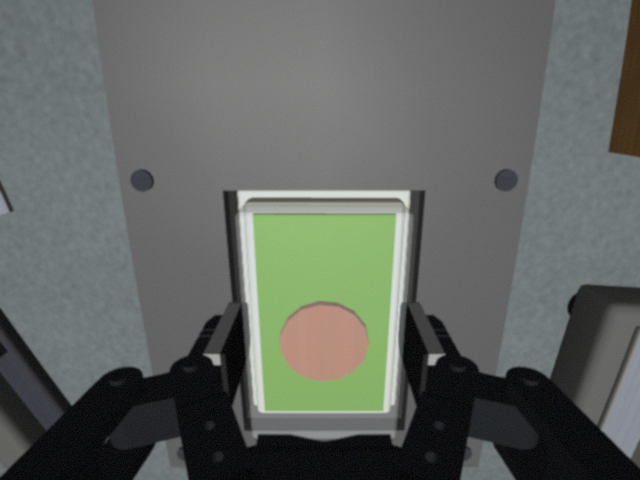

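Emit:
send_rows --pt "0 0 -0.005 0" --pt "0 0 -0.008 0" --pt "0 0 -0.008 0"

```text
time: 30.3
eef_pos: [0.6089, -0.0158, 0.1017]
tcp_rot: [0.703, 0.711, -0.0, -0.0]
contact_force: [-1.9, 0.2, 5.0]
opening: 0.712
```

Emit:
send_rows --pt "0 0 0 0" --pt "0 0 0 0" --pt "0 0 0 0" --pt "0 0 0 0" --pt "0 0 0.05 0" --pt "0 0 0.15 0" --pt "0 0 0.3 0" --pt "0 0 0.4 0" --pt "0 0 0.4 0" --pt "0 0 0.4 0" --jaw 0

```text
time: 31.55
eef_pos: [0.6083, -0.0156, 0.2199]
tcp_rot: [0.703, 0.711, -0.0, -0.0]
contact_force: [0.3, 0.8, -0.4]
opening: 0.999
```

```bash
python3 - <<'E'
from plat import *
import pickle
s=monitor.get_state(); print(s["time"],s["eef_pos"],s["contact_force"],s["opening"])
c=imaging.calibration("wrist");im=imaging.read_camera("wrist")[:,:,::-1].copy(); cv2.imwrite("pics/w16.png",im)
im=imaging.read_camera("scene")[:,:,::-1].copy(); cv2.imwrite("pics/s16.png",cv2.resize(im[200:380,220:440],None,fx=3,fy=3,interpolation=cv2.INTER_CUBIC))
E
```

```text
31.55 [ 0.6083 -0.0156  0.2199] [ 0.3169  0.7923 -0.4189] 0.9987896204869888
```

View pics/w16.png

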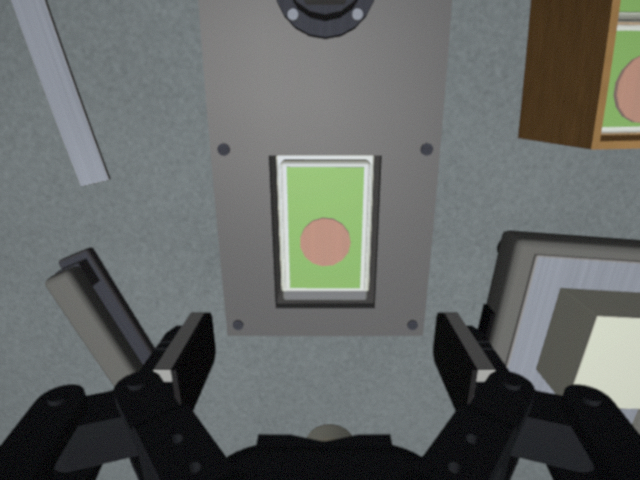

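View pics/s16.png

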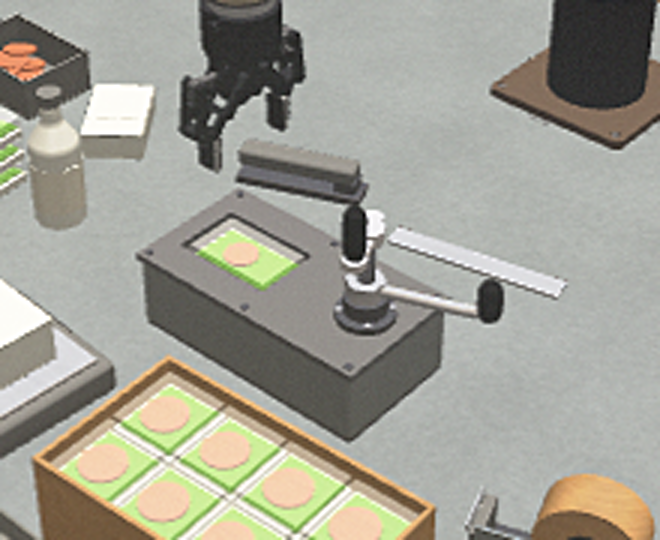

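The case lies flat in the well, lid up and sunk (about (325,225) in the wrist view). I'll check the lever angle and the bystanders against the first picture.

```bash
python3 - <<'E'
from plat import *
im=imaging.read_camera("scene")[:,:,::-1].copy(); cv2.imwrite("pics/s17.png",im)
a=cv2.imread("pics/scene0.png")
def cen(i,x0,x1,y0,y1):
    p=i[y0:y1,x0:x1].max(2).astype(float); w=np.clip(60-p,0,None); yy,xx=np.mgrid[y0:y1,x0:x1]; return (w*xx).sum()/w.sum(),(w*yy).sum()/w.sum()
print("lever",cen(a,374,394,288,312),cen(im,374,394,288,312))
d=(np.abs(a.astype(int)-im).max(2)>30).astype(np.uint8)
n,l,st,ce=cv2.connectedComponentsWithStats(d)
for i in range(1,n):
    if st[i,4]>15: print(st[i])
print(monitor.get_state()["time"])
E
```

```text
lever (np.float64(383.1475667189953), np.float64(300.64285714285717)) (np.float64(383.08491418247513), np.float64(300.79042457091236))
[  225    33   270   225 25256]
[420 164  11  21  91]
[333 249  16  43 379]
[281 270  42  27 574]
[431 321  39  26 707]
31.7
```

```bash
python3 -c "
from plant import workorder,monitor
print(workorder.sign_off(), monitor.get_state()['time'])"
```

```text
the job is handed in; nothing more can be done
the job is handed in; nothing more can be done
```

I did the job in the order asked and handed it in at about 32 s of the allowed 72 s.

- **Lock nut:** I loosened it about 76°, which is more than the sixth of a turn asked for. After winding the crank I turned it back to its dead stop. It moved only about 0.2° under about 23 N, and in the scene picture the lever grip is within about 0.2 px of where it started.
- **Crank:** I wound it about 190° clockwise in two steps, 173° and then a 17° correction.
- **Flush check:** the last one disagreed. The gaps around the platform were even, which puts it flush within about 0.1 mm. The estimate from the deck screws, noisy to about ±0.3 mm, read 0.4 mm low. I trusted the gaps, because they changed by the amount the second step should have given.
- **Case:** I lowered it in the gripper, pushing the platform about 14 mm down, and only then let go. The last pictures show it flat in the well, lid up and sunk.
- **Everything else:** comparing the first and last scene pictures, only the arm, the crank, the well and the spot where the case had lain changed. The gripper is clear, with its fingertips at least 10 cm above the deck.

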